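# File a card box in the cabinet drawer and close up the row

## Robot

A 6-joint arm with a two-finger parallel gripper is mounted at the origin on the work surface. World frame = base frame: x ahead of the robot, y to its left, z up, the work surface at z = 0. Lengths are in m, angles in rad, forces in N, time in s.
With the tool pointing down it reaches from about 0.3 to 0.775 m from the base axis. Payload 14.6 kg.
Tool frame: the origin (TCP) lies at the very end of the fingers, on their centre line; the grasp point (between the pads) lies 19 mm behind it; z points along the fingers, y is the line along which they close (so a half turn about z gives the same grasp; the last joint's range is limited). The gripper opens to 85 mm and grips with 20 to 120 N. Pads are 22 mm wide; open, the fingers measure 114 mm over their backs; the gripper's body (76 mm by 85 mm) begins 54 mm behind the grasp point. The pads swing forward as they close: fully open they stand 13 mm farther back than shut.
Start: joints at [-1.319, 0.3, 1.521, -0, 1.321, -0.067], TCP at [0.172, -0.522, 0.231] pointing down, gripper open.
Joint ranges: [-3.03, 3.03], [-0.79, 2.21], [0.23, 2.52], [-1.04, 4.18], [0, 3.07], [-2.55, 2.55]. Speed limits (rad/s): [2.22, 2.22, 2.57, 3.14, 3.14, 3.14].

## Interface

Orientations are given as [roll, pitch, yaw] about the fixed x, y, z axes, in that order (R = Rz(yaw) Ry(pitch) Rx(roll)).
In Python, from cell import ctrl gives the robot as it stands. The module is installed in compiled form; this text tells all that it offers.
- The arm moves only by the tool jog_arm, never from a script. Its argument "motion" is a list of rows, each a list of 5 numbers: the closure, from -1 (fully open) to 1 (shut), then the shift along the tool's x, y, z in units of 600 mm (1.0 is 600 mm), then the turn about the tool's z in units of pi rad (1.0 is pi rad). In form: [[claw, dx, dy, dz, turn], ...]. A call has 1 to 10 rows; each row shifts and turns the commanded pose from where the row before left it, along the tool's axes as they then stand; what a row does not reach is not made up. A row lasts 1/12 s, in which the tool goes at most 41.7 mm and 7.16 degrees, less where a joint would pass 70% of its speed; a pose out of reach is approached as far as the arm can. A call with a number of a shift or a turn outside -1 to 1 is refused whole. A call with a gripper value outside its range is refused whole. The fingers move at their own pace and stop on an object; the grip force is fixed at half the most. Time passes only in rows, so rows that do not move let the fingers close. It gives the time, the measured TCP pose, the force, the opening and the grip force at its end, in the units of the state.
- ctrl.get_state(): the state, without advancing time (a new reading comes with each control period).
- ctrl.snapshot(name): name is "scene" or "top"; returns (picture, depth): 480x640x3 uint8, blue, green, red; 480x640 float32, m along the optical axis (not along the pixel's ray), 0 where there is no reading.
- ctrl.camera_model(name): a dict with "fx", "fy", "cx", "cy" (pixels), "distortion" ([k1, k2, p1, p2, k3] as OpenCV has them; the pictures are not rectified), "pose" (4x4, takes a point from camera to world coordinates). Camera axes: x right, y up, looking along -z (the intrinsics and any distortion apply to the point x, -y, -z); pixel columns grow to the right and rows downward; lengths in m; the calibration is good to about 2 mm. A picture is of the moment at which its call begins. camera_model takes no time and is no camera call.
- ctrl.job_done(): hands the job in; it is judged then, once.
The state is a dict: "time_s": time; "qpos": joint angles; "qvel": joint speeds; "tau": joint torques, N m; "eef_pos": TCP position; "tool_rot": TCP orientation; "ft_force": force on the tool from outside, world axes, zero at the start; "moment": the same for the moment, N m; "opening": finger opening in m; "finger_force": force on a finger pad.
Only numpy, scipy, OpenCV 4.12 (cv2) and the standard library are available. Lean on these libraries where they do the work, as an engineer would, in place of code of your own. Each camera call takes 0.05 s, during which the arm holds its last target. There are 200 camera calls.

## Task

One thick cardboard index-card box (the thin one stays where it is) has been left standing on the desk: put it away. Pull the lower left drawer of the grey cabinet (left as the robot sees it) out to its stop, stand the box upright in the drawer in front of the row already filed there, broad face to broad face, and push it back until it sits flush and square against the front box of the row with no gap. Leave the drawer fully out, keep the other drawers shut, and do not disturb the other things on the desk.

Things in the scene. Friction and masses are not known exactly. Their poses are not given: they have to be found in the camera images.
- cabinet: Fixed grey steel cabinet, 266 wide, 363 deep, 212 mm high, 2 x 2 drawers opening along -x. Origin: on the desk, mid width, in the plane of the shut drawers' fronts; x into the cabinet, y to the robot's left, z up. Upper fronts (x = 0, z 109 to 206 mm) and their handles (35 mm out, z 161) overhang the lower mouth: there lean the gripper back about 25 degrees, fingers pointing into the cabinet.
- lower_left_drawer (a joint): How far the lower left drawer is out, m: 0 shut, 0.24 at its stop; starts part-way. Centre line y = +65 mm of the cabinet. Slides stiffly, about 6 N, stays where left; runs back in if its contents are pushed towards the cabinet with more than that. Front 126 wide, 12 thick, top 107 mm above the desk, outer face at cabinet x = 0 when shut.
- drawer_floor (a point): Point on the floor inside the lower left drawer, mid width, right behind its front (12 mm behind the front's outer face), 18 mm above the desk; moves with the drawer, axes as the cabinet's. From here the flat floor runs 334 mm along +x to the back wall, 114 mm wide between side walls that rise 35 mm above it. The cabinet's opening leaves 88 mm above this floor.
- pull (a point): Centre of the lower left drawer's handle, 62 mm above the desk, 30 mm out from the front; axes as the cabinet's. A level steel U: bar 64 wide (y), 10 deep, 12 mm high, on two 8 mm legs that run back to the front. Pinch it across its two ends (64 mm, along y) or hook it behind the bar (25 mm clear to the front, 48 mm between the legs).
- card_box: The box to put away: plain cardboard, paper label on top, 40 thick (x), 104 wide (y), 80 mm high (z), 0.17 to 0.33 kg, standing on the desk. Origin: centre of its underside. Grip it across its thickness. It slides on the drawer's floor under 1 to 2.5 N; pushed higher than about 25 mm above its underside it may tip forward instead.
- row_face (a point): Foot of the near face of the front box of the row filed in the lower left drawer, mid width, on the drawer's floor; axes as the cabinet's. The row is two boxes like card_box (104 wide, 80 mm high), face to face; it slides on the floor under about 3 N 10 to 25 mm before it meets the drawer's back. With the drawer at its stop this face is 0 to 15 mm inside the cabinet's mouth.
- thin_box: Bystander: a like box, only 26 thick (x), 104 wide, 80 mm high, standing on the desk; origin at the centre of its underside. It or card_box may be on either side. Not to be filed.
- lower_right_drawer (a joint): Opening of the lower right drawer, m; stays shut (0).
- upper_left_drawer (a joint): Opening of the upper left drawer, m; stays shut (0).
- upper_right_drawer (a joint): Opening of the upper right drawer, m; stays shut (0).
- film_spool: Bystander: black film reel lying flat, 92 across, 38 mm high; origin under its centre.
- date_stamp: Bystander: hand stamp, 30 x 45 mm foot, 90 mm high; origin under its centre.
- stapler: Bystander: stapler along its x, 150 x 36 mm, 56 mm high; origin under its centre.
- loupe: Bystander: round magnifier, 48 across, 42 mm high; origin under its centre.
- pencil_cup: Bystander: empty steel pencil cup, 76 across, 100 mm high; origin under its centre.
- tape_dispenser: Bystander: tape dispenser along its x, 150 x 58 mm, 94 mm high; origin under its centre.

How it is judged:
By the outcome, as a careful person would: the job done as asked, in the order asked, and still so for the second after the job is handed in, with the robot touching nothing.
It also fails if it takes over 61 s, if anything falls off the work surface, if the arm or the gripper's body presses on something with over 40 N, if the wrist force passes 120 N, or if a joint passes its speed limit or range.

## Working session

There is one attempt and no reset: what is moved stays moved. The work goes in short steps, Python scripts to look and compute and a tool call to move; the robot and the scene stay as the last step left them, time stands still between calls to the robot, and variables do not carry over. Pictures are saved under pics/ and viewed, at most 10 in all, crops included, and the job is handed in when it is done.

Besides the shell and the picture viewer there is one more tool, called after "Emit:" in YAML: its name, and indented under it one key for each argument. jog_arm: Moves the arm, as the interface text tells. Shifts and turns lie within -1 to 1; 1 stands for 600 mm of shift or pi rad of turn. Its arguments: {"type":"object","properties":{"motion":{"type":"array","items":{"type":"array","items":{"type":"number"}}}},"required":["motion"]}

```bash
mkdir -p pics
cat > h.py <<'E'
import numpy as np,cv2
from cell import ctrl
from scipy.spatial.transform import Rotation as R
def cloud(name):
    p,d=ctrl.snapshot(name);m=ctrl.camera_model(name)
    K=np.array([[m['fx'],0,m['cx']],[0,m['fy'],m['cy']],[0,0,1]])
    v,u=np.mgrid[:480,:640]
    n=cv2.undistortPoints(np.stack([u,v],-1).reshape(-1,1,2).astype(np.float32),K,np.array(m['distortion'])).reshape(480,640,2)
    c=np.stack([n[...,0]*d,-n[...,1]*d,-d],-1)
    T=np.array(m['pose']);w=c@T[:3,:3].T+T[:3,3]; w[d==0]=np.nan
    return p,d,w
E
python3 - <<'E'
from h import *
for n in('scene','top'):
    p,d,w=cloud(n);cv2.imwrite(f'pics/{n}0.png',p);np.save(f'{n}0.npy',w)
    print(n,(d==0).mean(),np.round(ctrl.camera_model(n)['pose'],2).tolist())
print(ctrl.get_state())
E
```

```text
scene 0.004117838541666667 [[0.45, -0.66, 0.61, 1.4], [0.89, 0.33, -0.3, -0.46], [-0.0, 0.68, 0.74, 1.17], [0.0, 0.0, 0.0, 1.0]]
top 0.003909505208333333 [[0.02, 1.0, -0.08, 0.46], [-1.0, 0.02, -0.02, -0.01], [-0.02, 0.08, 1.0, 1.14], [0.0, 0.0, 0.0, 1.0]]
{'time_s': 0.1, 'qpos': array([-1.31862549e+00,  3.00440512e-01,  1.52154178e+00,  2.68817275e-05,
        1.32074728e+00, -6.66317511e-02]), 'qvel': array([ 2.23241587e-03, -6.88735312e-04, -8.11668780e-04,  1.89320986e-04,
       -2.51242915e-05,  5.44712461e-05]), 'tau': array([ 1.42163091e-03, -5.44377029e+01, -3.62370229e+01, -7.43849569e-05,
        3.04750611e-03, -2.32252250e-05]), 'eef_pos': array([ 0.17231573, -0.52206823,  0.23075473]), 'tool_rot': array([-3.14045999e+00, -1.01679380e-04,  3.18795867e-01]), 'ft_force': array([ 0.27630852,  0.1340571 , -0.33407389]), 'moment': array([ 0.04089764, -0.01114086,  0.00361036]), 'finger_force': 0.0, 'opening': 0.08612488012942895}
```

View pics/scene0.png

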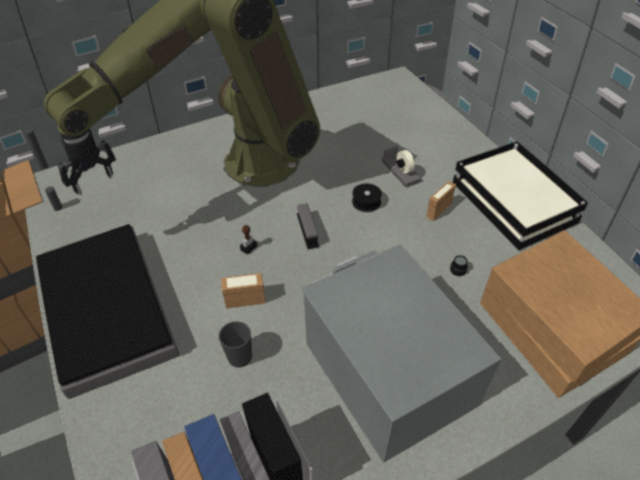

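View pics/top0.png

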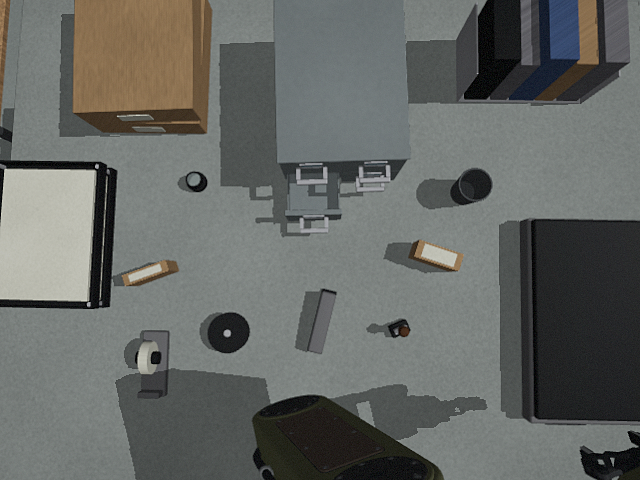

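The top view shows the cabinet (275–408, 0–185) and the lower left drawer part-way out (front about row 213, handle (313,224)). The thick box is at (437,255) and the thin one at (148,272). The stapler (318,320) lies in front of the drawer.

```bash
cat > m.py <<'E'
from h import *
def rect(w,roi,z0,z1):
    u0,u1,v0,v1=roi; q=w[v0:v1,u0:u1].reshape(-1,3); q=q[(q[:,2]>z0)&(q[:,2]<z1)]
    r=cv2.minAreaRect((q[:,:2]*1000).astype(np.float32))
    return q,r
if __name__=='__main__':
    t=np.load('top0.npy')
    for n,roi,z in [('thick',(395,480,225,285),(.07,.09)),('thin',(110,190,250,295),(.07,.09)),('drawer front top',(280,350,190,222),(.098,.115)),('pull',(290,340,214,240),(.045,.08)),('upLhandle',(290,330,160,190),(.14,.18)),('upRhandle',(350,395,158,185),(.14,.18)),('cab top',(260,420,0,180),(.2,.225)),('stapler',(290,350,280,360),(.02,.07)),('stamp',(380,420,310,350),(.02,.1)),('cup',(440,500,160,210),(.08,.11))]:
        q,r=rect(t,roi,*z)
        print(n,len(q),np.round(np.median(q[:,2]),4),[np.round(x,1) for x in r],'min/max',np.round(q.min(0),3),np.round(q.max(0),3))
    for v,u in[(300,450),(250,300),(400,470)]:print(t[v,u])
    for v in range(150,235,5): print(v,np.round(t[v,313],3),np.round(t[v,322],3))
E
python3 m.py
```

```text
thick 879 0.0803 [array([ 518.7, -255.6]), array([105.1,  40.7]), np.float64(72.8)] min/max [ 0.485 -0.31   0.07 ] [ 0.552 -0.2    0.086]
thin 582 0.0804 [array([467.2, 396.6]), array([ 26.9, 105.5]), np.float64(21.4)] min/max [0.438 0.343 0.07 ] [0.498 0.45  0.086]
drawer front top 363 0.1065 [array([605. ,  24.9]), array([ 15.5, 125.3]), np.float64(2.6)] min/max [ 0.597 -0.038  0.098] [0.615 0.087 0.114]
pull 285 0.0677 [array([583.2,  21. ]), array([ 35.9, 112.4]), np.float64(2.6)] min/max [ 0.564 -0.034  0.045] [0.604 0.078 0.08 ]
upLhandle 412 0.1667 [array([674.2,  31.1]), array([36.4, 83. ]), np.float64(2.7)] min/max [ 0.655 -0.01   0.14 ] [0.694 0.073 0.18 ]
upRhandle 455 0.1666 [array([ 680.2, -100.3]), array([36.6, 94.3]), np.float64(2.9)] min/max [ 0.661 -0.146  0.14 ] [ 0.7   -0.052  0.18 ]
cab top 21460 0.2121 [array([862.2, -28.8]), array([343.4, 267. ]), np.float64(2.7)] min/max [ 0.687 -0.169  0.2  ] [1.03  0.111 0.219]
stapler 929 0.0519 [array([363.3,   1.8]), array([ 33.6, 140. ]), np.float64(77.0)] min/max [ 0.293 -0.028  0.026] [0.433 0.033 0.06 ]
stamp 250 0.033
[... 431 characters left out ...]
.703 0.023 0.214] [0.704 0.005 0.211]
160 [0.694 0.023 0.21 ] [0.694 0.005 0.211]
165 [0.691 0.023 0.181] [0.693 0.005 0.177]
170 [0.692 0.025 0.135] [0.693 0.005 0.13 ]
175 [0.706 0.028 0.023] [0.706 0.007 0.022]
180 [0.663 0.023 0.169] [0.663 0.005 0.169]
185 [0.682 0.028 0.02 ] [0.683 0.006 0.019]
190 [0.671 0.027 0.017] [0.671 0.006 0.018]
195 [0.658 0.027 0.019] [0.659 0.006 0.017]
200 [0.647 0.027 0.018] [0.647 0.005 0.016]
205 [0.635 0.027 0.017] [0.635 0.005 0.019]
210 [0.609 0.024 0.108] [0.61  0.004 0.107]
215 [0.599 0.024 0.104] [0.6   0.004 0.101]
220 [0.601 0.026 0.   ] [ 0.601  0.005 -0.   ]
225 [0.589 0.026 0.   ] [0.589 0.005 0.002]
230 [0.57  0.024 0.069] [0.57  0.004 0.068]
```

Run:
```python
from m import *
t=np.load('top0.npy');s=np.load('scene0.npy')
q,r=rect(t,(290,350,280,360),.01,.07)
for a in np.arange(.29,.44,.015):
    k=q[(q[:,0]>=a)&(q[:,0]<a+.015)]
    if len(k):print(round(a,3),len(k),np.round(np.percentile(k[:,2],[10,50,95]),3),np.round([k[:,1].min(),k[:,1].max()],3))
# gripper profile in scene view, in tool frame
q=s[120:210,40:130].reshape(-1,3);e=np.array([.172,-.522,.231]);T=R.from_euler('xyz',[-3.1405,0,.3188]).as_matrix()
l=(q-e)@T;l=l[(np.abs(l)<.15).all(1)&(q[:,2]>.1)]
for z in np.arange(-.14,.03,.01):
    k=l[(l[:,2]>=z)&(l[:,2]<z+.01)]
    if len(k):print('z',round(z,2),len(k),'x',np.round([k[:,0].min(),k[:,0].max()],3),'y',np.round([k[:,1].min(),k[:,1].max()],3))
p=cv2.imread('pics/scene0.png')[100:220,30:140];cv2.imwrite('pics/g.png',cv2.resize(p,None,fx=5,fy=5,interpolation=2))
```

```text
0.29 64 [0.045 0.048 0.052] [-0.001  0.033]
0.305 96 [0.045 0.049 0.052] [-0.003  0.031]
0.32 107 [0.047 0.05  0.053] [-0.007  0.029]
0.335 109 [0.048 0.05  0.054] [-0.012  0.025]
0.35 94 [0.049 0.052 0.055] [-0.014  0.02 ]
0.365 107 [0.05  0.053 0.055] [-0.018  0.018]
0.38 108 [0.051 0.054 0.057] [-0.022  0.014]
0.395 92 [0.052 0.054 0.058] [-0.024  0.01 ]
0.41 107 [0.052 0.055 0.059] [-0.028  0.008]
0.425 64 [0.011 0.052 0.058] [-0.029  0.004]
z -0.14 101 x [-0.004  0.043] y [-0.035  0.038]
z -0.13 33 x [-0.006  0.037] y [-0.062  0.066]
z -0.12 176 x [-0.013  0.022] y [-0.068  0.068]
z -0.11 210 x [-0.008  0.025] y [-0.068  0.07 ]
z -0.1 125 x [-0.012  0.026] y [-0.069  0.071]
z -0.09 144 x [-0.014  0.023] y [-0.072  0.072]
z -0.08 149 x [-0.013  0.023] y [-0.075  0.074]
z -0.07 146 x [-0.014  0.021] y [-0.075  0.075]
z -0.06 43 x [-0.004  0.018] y [-0.071  0.07 ]
z -0.05 43 x [-0.007  0.016] y [-0.055  0.056]
z -0.04 50 x [-0.005  0.019] y [-0.058  0.057]
z -0.03 37 x [-0.009  0.017] y [-0.056  0.057]
z -0.02 8 x [-0.004  0.012] y [-0.047  0.049]
```

View pics/g.png

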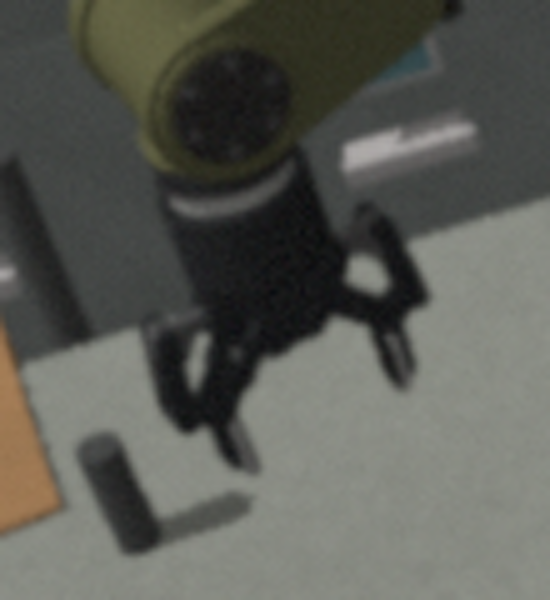

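The gripper crop shows linkage elbows about 18 mm outside the finger backs, so a vertical tool can't push low under the upper handle. The jog has no tilt input, so I'll test in free air whether stretching past the reach limit leaves the tool tilted.

```bash
cat > plan.py <<'E'
from h import *
def plan(goal,n,dyaw=0.,start=None):
    """rows [dx,dy,dz,turn] (move units) from the measured pose to goal position in n even steps, turning dyaw (world, rad)."""
    s=ctrl.get_state(); p=np.array(s['eef_pos']); Rm=R.from_euler('xyz',s['tool_rot'])
    st=(np.array(goal)-p)/n
    for i in range(n):
        print(np.round(np.r_[Rm.inv().apply(st)/.6,-dyaw/n/np.pi],4).tolist())
        Rm=Rm*R.from_euler('z',-dyaw/n)
    print('end',np.round(Rm.as_matrix(),3).tolist())
E
python3 -c "
from plan import *
plan([.45,-.31,.25],10,.648)"
```

```text
[0.055, -0.0191, -0.0032, -0.0206]
[0.0561, -0.0155, -0.0032, -0.0206]
[0.057, -0.0118, -0.0032, -0.0206]
[0.0577, -0.0081, -0.0032, -0.0206]
[0.0581, -0.0043, -0.0032, -0.0206]
[0.0582, -0.0006, -0.0032, -0.0206]
[0.0581, 0.0032, -0.0032, -0.0206]
[0.0578, 0.007, -0.0032, -0.0206]
[0.0572, 0.0107, -0.0032, -0.0206]
[0.0564, 0.0144, -0.0032, -0.0206]
end [[0.568, 0.823, -0.0], [0.823, -0.568, 0.001], [0.001, -0.001, -1.0]]
```

Emit:
jog_arm:
  motion:
    - [-1,0.055,-0.019,-0.003,-0.0206]
    - [-1,0.056,-0.0155,-0.003,-0.0206]
    - [-1,0.057,-0.012,-0.003,-0.0206]
    - [-1,0.0575,-0.008,-0.003,-0.0206]
    - [-1,0.058,-0.004,-0.003,-0.0206]
    - [-1,0.058,0,-0.003,-0.0206]
    - [-1,0.058,0.003,-0.003,-0.0206]
    - [-1,0.058,0.007,-0.003,-0.0206]
    - [-1,0.057,0.011,-0.003,-0.0206]
    - [-1,0.056,0.014,-0.003,-0.0206]

```text
time_s: 0.93
eef_pos: [0.4508, -0.3096, 0.2492]
tool_rot: [-3.141, -0.0, 0.969]
ft_force: [-0.7, -1.1, -0.2]
opening: 0.0853
finger_force: 0.0
```

Emit:
jog_arm:
  motion:
    - [-1,0,0.06,0,0]
    - [-1,0,0.06,0,0]
    - [-1,0,0.06,0,0]
    - [-1,0,0.06,0,0]
    - [-1,0,0.06,0,0]
    - [-1,0,0.06,0,0]
    - [-1,0,0.06,0,0]
    - [-1,0,0.06,0,0]
    - [-1,0,0.06,0,0]
    - [-1,0,0.06,0,0]

```text
time_s: 1.77
eef_pos: [0.6801, -0.4706, 0.2346]
tool_rot: [3.126, -0.0, 0.966]
ft_force: [-1.1, 0.0, 0.9]
opening: 0.0852
finger_force: 0.0
```

```bash
python3 -c "
from h import *
s=ctrl.get_state();print(s['time_s'],s['qpos'].round(3),s['eef_pos'],s['tool_rot'])"
```

```text
1.7667 [-6.500e-01  1.099e+00  2.340e-01  1.000e-03  1.793e+00 -4.500e-02] [ 0.68012139 -0.47058663  0.23457114] [ 3.12618400e+00 -3.93729457e-04  9.65871032e-01]
```

Emit:
jog_arm:
  motion:
    - [-1,0,0.06,0,0]
    - [-1,0,0.06,0,0]
    - [-1,0,0.06,0,0]
    - [-1,0,0.06,0,0]
    - [-1,0,0.06,0,0]
    - [-1,0,0.06,0,0]

```text
time_s: 2.27
eef_pos: [0.713, -0.4932, 0.2022]
tool_rot: [3.004, -0.0, 0.966]
ft_force: [0.1, -1.4, -0.1]
opening: 0.0854
finger_force: 0.0
```

```bash
python3 -c "
from h import *
s=ctrl.get_state();print(s['time_s'],s['qpos'].round(3),s['eef_pos'],s['tool_rot'])"
```

```text
2.2667 [-0.649  1.14   0.236  0.006  1.627 -0.044] [ 0.71296479 -0.49320242  0.20219478] [ 3.00352374e+00 -2.25653827e-05  9.66030198e-01]
```

Emit:
jog_arm:
  motion:
    - [-1,0,-0.05,0,0]
    - [-1,0,-0.05,0,0]
    - [-1,0,-0.05,0,0]
    - [-1,0,-0.05,0,0]

```text
time_s: 2.6
eef_pos: [0.6456, -0.4469, 0.1921]
tool_rot: [3.003, -0.0, 0.966]
ft_force: [1.3, -1.1, 1.5]
opening: 0.0854
finger_force: 0.0
```

The tilt persists (8° outward), so over-reaching is how I can lean the tool. It has to come off before the gripping work, so I'll reverse it at the near reach limit along the same azimuth.

Emit:
jog_arm:
  motion:
    - [-1,0,-0.05,-0.05,0]
    - [-1,0,-0.066,-0.03,0]
    - [-1,0,-0.066,-0.0092,0]
    - [-1,0,-0.066,-0.0092,0]
    - [-1,0,-0.066,-0.0092,0]
    - [-1,0,-0.066,-0.0092,0]
    - [-1,0,-0.066,-0.0092,0]
    - [-1,0,-0.066,-0.0092,0]
    - [-1,0,-0.066,-0.0092,0]
    - [-1,0,-0.06,-0.0092,0]

```text
time_s: 3.43
eef_pos: [0.3243, -0.2248, 0.2301]
tool_rot: [3.003, 0.0, 0.966]
ft_force: [-0.4, 0.3, 0.0]
opening: 0.0853
finger_force: 0.0
```

Emit:
jog_arm:
  motion:
    - [-1,0,-0.05,-0.007,0]
    - [-1,0,-0.05,-0.007,0]
    - [-1,0,-0.05,-0.007,0]

```text
time_s: 3.68
eef_pos: [0.2502, -0.1735, 0.2304]
tool_rot: [3.003, 0.0, 0.966]
ft_force: [1.2, -0.8, 1.6]
opening: 0.0851
finger_force: 0.0
```

```bash
python3 -c "
from h import *
s=ctrl.get_state();print(s['time_s'],s['qpos'].round(3),s['eef_pos'],s['tool_rot'])"
```

```text
3.6833 [-0.742 -0.382  2.183  0.02   1.203 -0.143] [ 0.25019168 -0.17350127  0.23037929] [3.00259335e+00 8.86933689e-05 9.66086112e-01]
```

Emit:
jog_arm:
  motion:
    - [-1,0,-0.05,-0.007,0]
    - [-1,0,-0.05,-0.007,0]
    - [-1,0,-0.05,-0.007,0]

```text
time_s: 3.93
eef_pos: [0.1756, -0.1218, 0.2303]
tool_rot: [3.003, 0.0, 0.966]
ft_force: [-0.3, -0.7, 0.6]
opening: 0.0853
finger_force: 0.0
```

```bash
python3 -c "
from h import *
s=ctrl.get_state();print(s['time_s'],s['qpos'].round(3),s['eef_pos'],s['tool_rot'])"
```

```text
3.9333 [-0.812 -0.679  2.334  0.029  1.35  -0.212] [ 0.17558556 -0.12181196  0.23029471] [3.00287491e+00 7.28559503e-05 9.66446546e-01]
```

Emit:
jog_arm:
  motion:
    - [-1,0,-0.03,-0.05,0]
    - [-1,0,-0.03,-0.05,0]
    - [-1,0,-0.03,-0.05,0]

```text
time_s: 4.18
eef_pos: [0.1471, -0.1026, 0.3142]
tool_rot: [3.026, -0.001, 0.965]
ft_force: [1.0, -0.1, 1.7]
opening: 0.085
finger_force: 0.0
```

```bash
python3 -c "
from h import *
s=ctrl.get_state();print(s['time_s'],s['qpos'].round(3),s['eef_pos'],s['tool_rot'])"
```

```text
4.1833 [-0.855 -0.789  2.185  0.029  1.634 -0.246] [ 0.14713479 -0.10256782  0.31423461] [ 3.02646828e+00 -9.00886571e-04  9.65350468e-01]
```

Untilt works (3.003 to 3.026, against the j2 limit), so I'll continue in smaller inward and upward steps.

Emit:
jog_arm:
  motion:
    - [-1,0,-0.04,-0.03,0]
    - [-1,0,-0.04,-0.03,0]

```text
time_s: 4.35
eef_pos: [0.1386, -0.0971, 0.3515]
tool_rot: [3.049, 0.0, 0.966]
ft_force: [-0.1, 0.2, -0.5]
opening: 0.0852
finger_force: 0.0
```

```bash
python3 -c "
from h import *
s=ctrl.get_state();print(s['time_s'],s['qpos'].round(3),s['eef_pos'],s['tool_rot'])"
```

```text
4.35 [-0.864 -0.789  2.101  0.024  1.74  -0.254] [ 0.1386494  -0.09705491  0.35145919] [3.04852239e+00 6.63853510e-05 9.65759699e-01]
```

Emit:
jog_arm:
  motion:
    - [-1,0,-0.02,-0.06,0]
    - [-1,0,-0.02,-0.06,0]
    - [-1,0,-0.02,-0.06,0]

```text
time_s: 4.6
eef_pos: [0.1111, -0.0779, 0.4599]
tool_rot: [3.057, -0.0, 0.967]
ft_force: [0.4, -0.4, -0.3]
opening: 0.0855
finger_force: 0.0
```

```bash
python3 -c "
from h import *
s=ctrl.get_state();print(s['time_s'],s['qpos'].round(3),s['eef_pos'],s['tool_rot'])"
```

```text
4.6 [-0.937 -0.789  1.847  0.031  2.003 -0.319] [ 0.11110945 -0.0778549   0.45989595] [ 3.05690725e+00 -2.12056745e-04  9.66767972e-01]
```

Emit:
jog_arm:
  motion:
    - [-1,0,-0.05,0.01,0]
    - [-1,0,-0.05,0.01,0]

```text
time_s: 4.77
eef_pos: [0.1026, -0.0733, 0.4639]
tool_rot: [3.088, -0.0, 0.965]
ft_force: [0.7, 0.1, -0.5]
opening: 0.0849
finger_force: 0.0
```

```bash
python3 -c "
from h import *
s=ctrl.get_state();print(s['time_s'],s['qpos'].round(3),s['eef_pos'],s['tool_rot'])"
```

```text
4.7667 [-0.952 -0.789  1.837  0.021  2.044 -0.337] [ 0.10263226 -0.07333776  0.46386464] [ 3.08754293e+00 -3.44753556e-05  9.65434306e-01]
```

Emit:
jog_arm:
  motion:
    - [-1,0,-0.05,0.01,0]
    - [-1,0,-0.05,0.01,0]
    - [-1,0,-0.05,0.01,0]

```text
time_s: 5.02
eef_pos: [0.0871, -0.0655, 0.4746]
tool_rot: [3.138, -0.003, 0.967]
ft_force: [-0.9, 0.2, -0.1]
opening: 0.0853
finger_force: 0.0
```

```bash
python3 -c "
from h import *
s=ctrl.get_state();print(s['time_s'],s['qpos'].round(3),s['eef_pos'],s['tool_rot'])"
```

```text
5.0167 [-0.997 -0.789  1.809  0.005  2.119 -0.39 ] [ 0.0871378  -0.06547469  0.47456945] [ 3.13774373e+00 -2.89350377e-03  9.66630158e-01]
```

```bash
python3 -c "
from plan import *
plan([.569,.032,.2],18,.65)"
```

```text
[0.0327, 0.0315, 0.0256, -0.0115]
[0.0315, 0.0327, 0.0256, -0.0115]
[0.0303, 0.0338, 0.0256, -0.0115]
[0.0291, 0.0348, 0.0256, -0.0115]
[0.0278, 0.0359, 0.0256, -0.0115]
[0.0265, 0.0369, 0.0256, -0.0115]
[0.0252, 0.0378, 0.0256, -0.0115]
[0.0238, 0.0387, 0.0256, -0.0115]
[0.0224, 0.0395, 0.0256, -0.0115]
[0.0209, 0.0403, 0.0256, -0.0115]
[0.0195, 0.041, 0.0256, -0.0115]
[0.018, 0.0417, 0.0256, -0.0115]
[0.0165, 0.0423, 0.0256, -0.0115]
[0.0149, 0.0429, 0.0256, -0.0115]
[0.0134, 0.0434, 0.0256, -0.0115]
[0.0118, 0.0438, 0.0256, -0.0115]
[0.0102, 0.0442, 0.0256, -0.0115]
[0.0086, 0.0446, 0.0256, -0.0115]
end [[-0.046, 0.999, 0.005], [0.999, 0.046, 0.0], [-0.0, 0.005, -1.0]]
```

Emit:
jog_arm:
  motion:
    - [0.4,0.0327,0.0315,0.02,-0.0115]
    - [0.4,0.0315,0.0327,0.02,-0.0115]
    - [0.4,0.03,0.034,0.0256,-0.0115]
    - [0.4,0.029,0.035,0.0256,-0.0115]
    - [0.4,0.028,0.036,0.0256,-0.0115]
    - [0.4,0.0265,0.037,0.0256,-0.0115]
    - [0.4,0.025,0.038,0.0256,-0.0115]
    - [0.4,0.024,0.0387,0.0256,-0.0115]
    - [0.4,0.0224,0.0395,0.0256,-0.0115]

```text
time_s: 5.77
eef_pos: [0.31, -0.0287, 0.3531]
tool_rot: [3.136, 0.0, 1.267]
ft_force: [0.4, -0.6, 0.2]
opening: 0.0257
finger_force: 0.0
```

Emit:
jog_arm:
  motion:
    - [0.53,0.021,0.04,0.0256,-0.0115]
    - [0.53,0.0195,0.041,0.0256,-0.0115]
    - [0.53,0.018,0.0417,0.0256,-0.0115]
    - [0.53,0.0165,0.0423,0.0256,-0.0115]
    - [0.53,0.015,0.043,0.0256,-0.0115]
    - [0.53,0.0134,0.0434,0.0256,-0.0115]
    - [0.53,0.0118,0.0438,0.0256,-0.0115]
    - [0.53,0.01,0.0442,0.0256,-0.0115]
    - [0.53,0.0086,0.0446,0.0256,-0.0115]
    - [0.53,0,0,0,0]

```text
time_s: 6.6
eef_pos: [0.5527, 0.0129, 0.2126]
tool_rot: [-3.14, 0.001, 1.592]
ft_force: [0.0, -0.3, 0.0]
opening: 0.0198
finger_force: 0.0
```

```bash
python3 -c "
from plan import *
print(ctrl.get_state()['qpos'].round(3))
plan([.569,.032,.06],5,1.617-ctrl.get_state()['tool_rot'][2])"
```

```text
[-0.042  0.323  1.536 -0.002  1.284 -0.063]
[0.0063, 0.0056, 0.0508, -0.0016]
[0.0063, 0.0056, 0.0508, -0.0016]
[0.0063, 0.0057, 0.0508, -0.0016]
[0.0063, 0.0057, 0.0508, -0.0016]
[0.0062, 0.0057, 0.0508, -0.0016]
end [[-0.046, 0.999, -0.001], [0.999, 0.046, -0.001], [-0.001, -0.001, -1.0]]
```

Emit:
jog_arm:
  motion:
    - [0.53,0.0105,0.009,0.05,-0.0027]
    - [0.53,0.0105,0.009,0.05,-0.0027]
    - [0.53,0.0105,0.009,0.05,-0.0026]
    - [0.53,0,0,0.04,0]
    - [0.53,0,0,0,0]

```text
time_s: 7.02
eef_pos: [0.5651, 0.0316, 0.0989]
tool_rot: [-3.139, 0.002, 1.614]
ft_force: [0.3, -0.0, 0.1]
opening: 0.0198
finger_force: 0.0
```

```bash
python3 -c "
from plan import *
print(ctrl.get_state()['eef_pos'])
p,d,w=cloud('top');cv2.imwrite('pics/t1.png',cv2.resize(p[130:290,230:450],None,fx=3,fy=3))
p,d,w=cloud('scene');cv2.imwrite('pics/s1.png',cv2.resize(p[170:330,240:460],None,fx=3,fy=3))
plan([.569,.032,.057],2,0)"
```

```text
[0.56513914 0.03157094 0.0988888 ]
[0.0006, 0.0011, 0.0393, 0.0]
[0.0006, 0.0011, 0.0393, 0.0]
end [[-0.043, 0.999, 0.005], [0.999, 0.043, -0.002], [-0.002, 0.005, -1.0]]
```

View pics/t1.png

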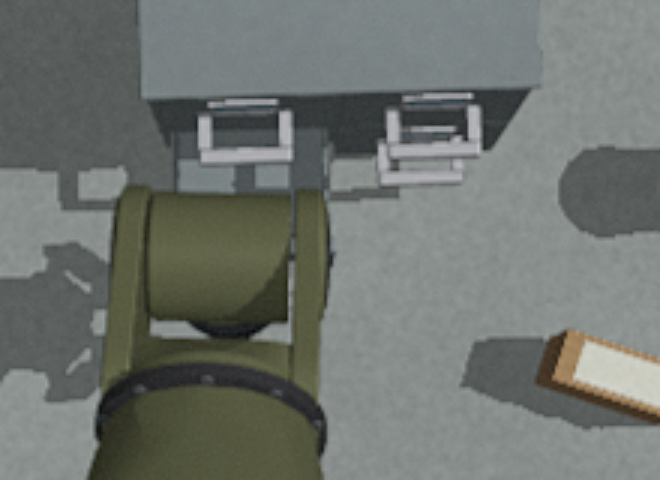

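The top crop shows only the wrist above the drawer (about (220,260) in the crop), clear of the upper handles at row 150. Next I lower onto the bar.

Emit:
jog_arm:
  motion:
    - [0.53,0.0006,0.004,0.025,0]
    - [0.53,0,0.002,0.025,0]
    - [0.53,0,0,0.02,0]
    - [0.53,0,0,0,0]

```text
time_s: 7.45
eef_pos: [0.5756, 0.0318, 0.0667]
tool_rot: [3.124, 0.002, 1.614]
ft_force: [1.1, 0.1, 18.8]
opening: 0.02
finger_force: 7.2
```

Emit:
jog_arm:
  motion:
    - [1,0,0,0,0]
    - [1,0,0,0,0]
    - [1,0,0,0,0]
    - [1,0,0,0,0]

```text
time_s: 7.78
eef_pos: [0.5734, 0.0318, 0.0654]
tool_rot: [3.13, 0.002, 1.614]
ft_force: [-2.0, -0.2, 12.3]
opening: 0.0072
finger_force: 59.0
```

```bash
python3 -c "
from plan import *
p,d,w=cloud('scene');cv2.imwrite('pics/s2.png',cv2.resize(p[190:300,270:420],None,fx=5,fy=5,interpolation=cv2.INTER_CUBIC))
s=ctrl.get_state();print(s['eef_pos'],s['ft_force'],s['opening'])"
```

```text
[0.57343723 0.03175049 0.06536127] [-1.95753518  0.61258584 13.0612812 ] 0.006926597120759548
```

View pics/s2.png

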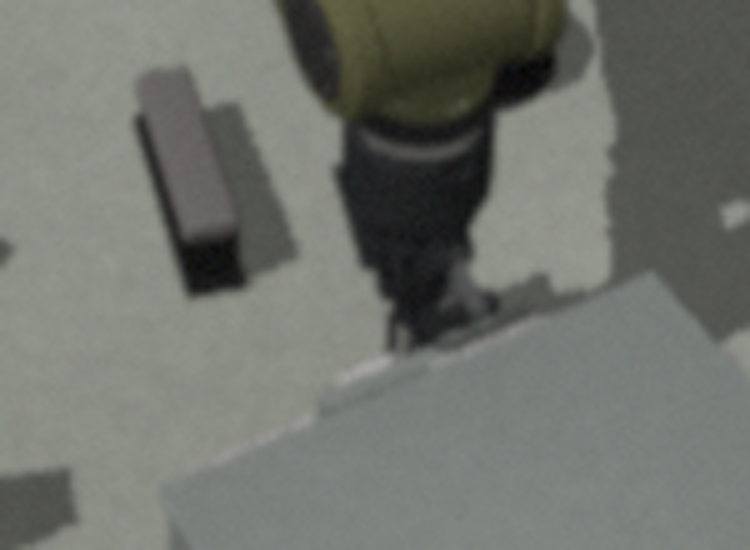

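The crop doesn't show the fit. The force and the self-centring suggest the bar is about 6 mm further in than measured, so I'll reopen, shift and retry.

Emit:
jog_arm:
  motion:
    - [0.5,0,0,0,0]
    - [0.5,0,0,-0.03,0]
    - [0.5,0,0,-0.02,0]
    - [0.5,0,0,0,0]

```text
time_s: 8.17
eef_pos: [0.5732, 0.0319, 0.0957]
tool_rot: [3.13, 0.002, 1.614]
ft_force: [0.4, -0.3, 0.5]
opening: 0.0212
finger_force: 0.0
```

```bash
python3 -c "
from plan import *
s=ctrl.get_state();print(s['eef_pos'],s['ft_force'],s['opening'])
plan([.5765,.032,.08],1,0)"
```

```text
[0.57318446 0.03192225 0.09565242] [ 0.35669154 -0.26399265  0.48161681] 0.021227389090560333
[-0.0, 0.0052, 0.0262, 0.0]
end [[-0.043, 0.999, 0.012], [0.999, 0.043, -0.002], [-0.002, 0.012, -1.0]]
```

Emit:
jog_arm:
  motion:
    - [0.5,0,0.004,0.01,0]
    - [0.5,0,0,0.02,0]
    - [0.5,0,0,0.01,0]
    - [0.5,0,0,0.01,0]
    - [0.5,0,0,0,0]

```text
time_s: 8.58
eef_pos: [0.5777, 0.0322, 0.065]
tool_rot: [3.125, 0.002, 1.614]
ft_force: [1.9, 1.2, 31.4]
opening: 0.0217
finger_force: 13.5
```

Run:
```python
from m import *
for n,roi in(('top0',(285,345,205,245)),('scene0',(300,400,240,300))):
    w=np.load(n+'.npy');u0,u1,v0,v1=roi;q=w[v0:v1,u0:u1].reshape(-1,3);q=q[(q[:,2]>.05)&(q[:,2]<.078)]
    q=q[(q[:,0]>.54)&(q[:,0]<.62)&(abs(q[:,1]-.02)<.05)]
    print(n,len(q))
    for a in np.arange(.55,.61,.004):
        k=q[(q[:,0]>=a)&(q[:,0]<a+.004)]
        if len(k):print(round(a,3),len(k),np.round([k[:,1].min(),k[:,1].max(),np.median(k[:,2])],3))
w=np.load('scene0.npy')
q=w.reshape(-1,3);q=q[(q[:,2]>.1)&(q[:,2]<.11)&(q[:,0]>.58)&(q[:,0]<.63)&(abs(q[:,1]-.02)<.08)]
print(len(q),np.percentile(q,[0,5,50,95,100],axis=0).round(3) if len(q) else '')
```

```text
top0 251
0.562 18 [0.015 0.053 0.067]
0.566 54 [-0.008  0.053  0.068]
0.57 41 [-0.008  0.054  0.068]
0.574 29 [-0.008  0.054  0.068]
0.578 14 [-0.007  0.054  0.067]
0.582 11 [-0.007  0.054  0.069]
0.586 12 [-0.007  0.054  0.068]
0.59 11 [-0.007  0.054  0.067]
0.594 18 [-0.007  0.07   0.07 ]
0.598 31 [-0.012  0.068  0.069]
0.602 12 [-0.03  -0.005  0.066]
scene0 44
0.558 1 [0.032 0.032 0.062]
0.562 6 [0.015 0.051 0.067]
0.566 24 [-0.008  0.046  0.068]
0.57 12 [-0.01   0.051  0.07 ]
0.574 1 [0.001 0.001 0.071]
190 [[ 0.596 -0.039  0.1  ]
 [ 0.599 -0.035  0.102]
 [ 0.608  0.016  0.107]
 [ 0.615  0.079  0.109]
 [ 0.616  0.087  0.11 ]]
```

Emit:
jog_arm:
  motion:
    - [0.5,0,0,-0.03,0]

```text
time_s: 8.67
eef_pos: [0.5737, 0.0322, 0.0779]
tool_rot: [3.137, 0.002, 1.614]
ft_force: [-0.6, -0.6, -1.4]
opening: 0.0213
finger_force: 0.0
```

The bar in the clouds is at x ≈ 0.5635–0.5765. The block was the outer elbow landing on the drawer front's top edge, so I'll turn a quarter and pinch the bar across its ends.

Emit:
jog_arm:
  motion:
    - [0.5,0,0,-0.05,0]
    - [-0.75,0,0,-0.05,0.0384]
    - [-0.75,0,0,0,0.0384]
    - [-0.75,0,0,0,0.0384]
    - [-0.75,0,0,0,0.0384]
    - [-0.75,0,0,0,0.0384]
    - [-0.75,0,0,0,0.0384]
    - [-0.75,0,0,0,0.0384]
    - [-0.75,0,0,0,0.0384]
    - [-0.75,0,0,0,0.0384]

```text
time_s: 9.5
eef_pos: [0.5733, 0.0322, 0.1381]
tool_rot: [3.138, -0.003, 0.522]
ft_force: [-0.6, -0.8, 0.2]
opening: 0.0749
finger_force: 0.0
```

Emit:
jog_arm:
  motion:
    - [-0.75,0,0,0,0.0384]
    - [-0.75,0,0,0,0.0384]
    - [-0.75,0,0,0,0.0384]
    - [-0.75,0,0,0,0.0384]
    - [-0.75,0,0,0,0]

```text
time_s: 9.92
eef_pos: [0.5733, 0.0322, 0.1383]
tool_rot: [3.14, -0.004, 0.04]
ft_force: [0.3, -0.6, -0.0]
opening: 0.075
finger_force: 0.0
```

```bash
python3 -c "
from plan import *
s=ctrl.get_state();print(s['qpos'].round(3),s['eef_pos'],s['tool_rot'])
plan([.57,.023,.07],4,.046-s['tool_rot'][2])"
```

```text
[-0.007  0.441  1.554 -0.002  1.142  1.525] [0.57330137 0.03223131 0.13826771] [ 3.13976286 -0.00406449  0.03964457]
[-0.0016, 0.0037, 0.0284, -0.0005]
[-0.0016, 0.0037, 0.0284, -0.0005]
[-0.0017, 0.0037, 0.0284, -0.0005]
[-0.0017, 0.0037, 0.0284, -0.0005]
end [[0.999, 0.046, 0.004], [0.046, -0.999, -0.002], [0.004, 0.002, -1.0]]
```

Emit:
jog_arm:
  motion:
    - [-0.75,-0.0028,0.005,0.03,-0.001]
    - [-0.75,-0.0028,0.005,0.03,-0.001]
    - [-0.75,-0.0015,0.005,0.03,0]
    - [-0.75,0,0,0.03,0]
    - [-0.75,0,0,0.024,0]
    - [-0.75,0,0,0,0]

```text
time_s: 10.42
eef_pos: [0.5686, 0.0228, 0.0497]
tool_rot: [3.14, -0.0, 0.056]
ft_force: [0.1, -0.3, -0.4]
opening: 0.0747
finger_force: 0.0
```

Emit:
jog_arm:
  motion:
    - [1,0,0,0,0]
    - [1,0,0,0,0]
    - [1,0,0,0,0]
    - [1,0,0,0,0]

```text
time_s: 10.75
eef_pos: [0.5704, 0.0215, 0.0538]
tool_rot: [3.138, -0.006, 0.054]
ft_force: [1.1, -11.2, -6.5]
opening: 0.0612
finger_force: 66.3
```

Emit:
jog_arm:
  motion:
    - [1,-0.01,0,0,0]
    - [1,-0.02,0,0,0]
    - [1,-0.025,0,0,0]
    - [1,-0.025,0,0,0]
    - [1,-0.025,0,0,0]

```text
time_s: 11.17
eef_pos: [0.508, 0.0185, 0.0538]
tool_rot: [3.138, -0.009, 0.054]
ft_force: [8.7, -10.1, -8.8]
opening: 0.0609
finger_force: 70.0
```

```bash
python3 -c "
from h import *
s=ctrl.get_state();print(s['eef_pos'],s['ft_force'],s['opening'],s['tool_rot'])"
```

```text
[0.50803841 0.01850828 0.05383941] [  8.68712293 -10.08718075  -8.79988533] 0.06093042953192009 [ 3.13781514 -0.0092869   0.05364796]
```

Good: the drawer moves with about 9 N. It has about 85 mm left to go.

Emit:
jog_arm:
  motion:
    - [1,-0.025,0,0,0]
    - [1,-0.025,0,0,0]
    - [1,-0.025,0,0,0]
    - [1,-0.025,0,0,0]
    - [1,-0.015,0,0,0]
    - [1,-0.008,0,0,0]

```text
time_s: 11.67
eef_pos: [0.4343, 0.015, 0.0538]
tool_rot: [3.138, -0.01, 0.054]
ft_force: [7.2, -7.3, -7.7]
opening: 0.061
finger_force: 70.3
```

Emit:
jog_arm:
  motion:
    - [1,-0.005,0,0,0]
    - [1,-0.005,0,0,0]
    - [1,-0.005,0,0,0]

```text
time_s: 11.92
eef_pos: [0.4264, 0.0146, 0.0538]
tool_rot: [3.138, -0.011, 0.054]
ft_force: [9.7, -8.5, -7.6]
opening: 0.0615
finger_force: 70.2
```

Emit:
jog_arm:
  motion:
    - [1,-0.005,0,0,0]
    - [1,-0.005,0,0,0]
    - [1,-0.005,0,0,0]
    - [1,-0.003,0,0,0]

```text
time_s: 12.25
eef_pos: [0.4157, 0.0141, 0.0538]
tool_rot: [3.138, -0.011, 0.054]
ft_force: [8.9, -6.8, -6.7]
opening: 0.0608
finger_force: 70.4
```

Emit:
jog_arm:
  motion:
    - [1,-0.004,0,0,0]
    - [1,-0.004,0,0,0]
    - [1,-0.002,0,0,0]

```text
time_s: 12.5
eef_pos: [0.4135, 0.014, 0.0542]
tool_rot: [3.138, -0.021, 0.054]
ft_force: [47.8, -2.1, -40.9]
opening: 0.0604
finger_force: 74.0
```

Emit:
jog_arm:
  motion:
    - [1,-0.003,0,0,0]
    - [1,-0.003,0,0,0]
    - [1,0,0,0,0]

```text
time_s: 12.75
eef_pos: [0.4132, 0.0139, 0.0546]
tool_rot: [3.138, -0.029, 0.053]
ft_force: [69.8, 1.0, -59.3]
opening: 0.06
finger_force: 80.1
```

At the stop (force rose from 9 to 70 N at the same position). Now release and lift straight up.

Emit:
jog_arm:
  motion:
    - [-0.75,0,0,0,0]
    - [-0.75,0,0,0,0]
    - [-0.75,0,0,-0.03,0]
    - [-0.75,0,0,-0.06,0]
    - [-0.75,0,0,-0.06,0]
    - [-0.75,0,0,-0.06,0]

```text
time_s: 13.25
eef_pos: [0.4032, 0.0146, 0.1807]
tool_rot: [3.14, -0.007, 0.054]
ft_force: [0.4, -0.7, -1.1]
opening: 0.0751
finger_force: 0.0
```

```bash
python3 -c "
from plan import *
s=ctrl.get_state();print(s['qpos'].round(3),s['eef_pos'],s['tool_rot'])
plan([.519,-.256,.18],12,1.271-s['tool_rot'][2])"
```

```text
[-5.400e-02  1.900e-02  1.971e+00 -1.000e-03  1.144e+00  1.464e+00] [0.40318862 0.01457685 0.18073635] [ 3.13953107 -0.00657354  0.05354243]
[0.014, 0.0384, 0.0003, -0.0323]
[0.0101, 0.0396, 0.0003, -0.0323]
[0.006, 0.0404, 0.0003, -0.0323]
[0.0019, 0.0408, 0.0003, -0.0323]
[-0.0022, 0.0408, 0.0003, -0.0323]
[-0.0064, 0.0404, 0.0003, -0.0323]
[-0.0104, 0.0395, 0.0003, -0.0323]
[-0.0144, 0.0383, 0.0003, -0.0323]
[-0.0182, 0.0366, 0.0003, -0.0323]
[-0.0218, 0.0346, 0.0003, -0.0323]
[-0.0252, 0.0322, 0.0003, -0.0323]
[-0.0283, 0.0295, 0.0003, -0.0323]
end [[0.295, 0.955, 0.007], [0.955, -0.295, -0.002], [0.0, 0.007, -1.0]]
```

Emit:
jog_arm:
  motion:
    - [-1,0.014,0.0384,-0.01,-0.0323]
    - [-1,0.01,0.0396,-0.01,-0.0323]
    - [-1,0.006,0.0404,0,-0.0323]
    - [-1,0.002,0.0408,0,-0.0323]
    - [-1,-0.002,0.0408,0,-0.0323]
    - [-1,-0.006,0.0404,0,-0.0323]
    - [-1,-0.01,0.0395,0,-0.0323]
    - [-1,-0.0144,0.0383,0,-0.0323]
    - [-1,-0.018,0.0366,0,-0.0323]
    - [-1,-0.022,0.0346,0,-0.0323]

```text
time_s: 14.08
eef_pos: [0.5005, -0.2119, 0.1923]
tool_rot: [3.134, -0.002, 1.073]
ft_force: [0.5, -0.3, -0.0]
opening: 0.0856
finger_force: 0.0
```

Emit:
jog_arm:
  motion:
    - [-1,-0.025,0.0322,0,-0.0323]
    - [-1,-0.028,0.0295,0,-0.0323]
    - [-1,0,0,0,0]

```text
time_s: 14.33
eef_pos: [0.5202, -0.2586, 0.1921]
tool_rot: [3.134, 0.0, 1.276]
ft_force: [-0.8, 0.3, 0.1]
opening: 0.0855
finger_force: 0.0
```

Run:
```python
from plan import *
from m import rect
p,d,t=cloud('top');cv2.imwrite('pics/t2.png',p);np.save('top1.npy',t)
for n,roi,z in [('drawer front top',(270,350,255,320),(.098,.115)),('pull',(290,340,255,340),(.06,.075)),('stapler',(290,350,280,360),(.02,.055))]:
    q,r=rect(t,roi,*z)
    print(n,len(q),[np.round(x,1) for x in r],np.round(q.min(0),3),np.round(q.max(0),3))
s=ctrl.get_state();print(s['qpos'].round(3),s['eef_pos'],s['tool_rot'])
plan([.519,-.256,.05],5,1.271-s['tool_rot'][2])
```

```text
drawer front top 346 [array([456.4,  17.6]), array([ 14.8, 123.5]), np.float64(3.3)] [ 0.448 -0.044  0.099] [0.465 0.079 0.113]
pull 219 [array([418.2,  16.6]), array([64.8, 62.8]), np.float64(1.1)] [ 0.386 -0.015  0.061] [0.451 0.048 0.074]
stapler 737 [array([363.2,   1.9]), array([ 33.6, 140.3]), np.float64(76.9)] [ 0.293 -0.028  0.028] [0.433 0.033 0.055]
[-0.523  0.396  1.486  0.002  1.253 -0.223] [ 0.51969134 -0.25698917  0.19194533] [ 3.13475389e+00 -1.87004142e-04  1.27044574e+00]
[0.0002, -0.0006, 0.0473, -0.0]
[0.0002, -0.0006, 0.0473, -0.0]
[0.0002, -0.0006, 0.0473, -0.0]
[0.0002, -0.0006, 0.0473, -0.0]
[0.0002, -0.0006, 0.0473, -0.0]
end [[0.295, 0.955, 0.007], [0.955, -0.295, -0.002], [0.0, 0.007, -1.0]]
```

View pics/t2.png

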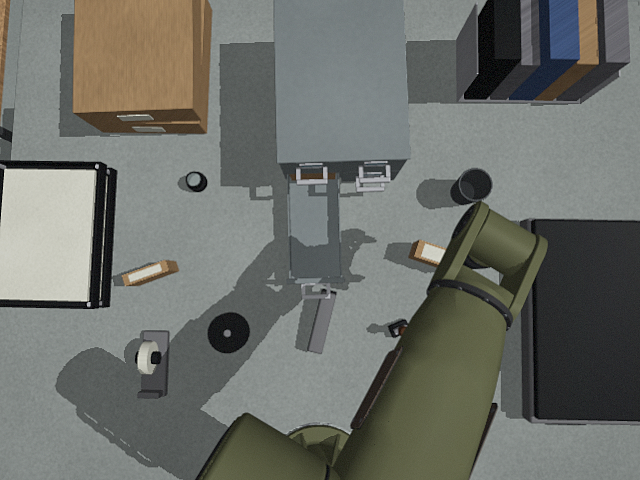

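The top view shows the drawer fully out (front top about (315,280)), the stapler unmoved and the row's brown face visible at about (300,172). Next I grip the box.

Emit:
jog_arm:
  motion:
    - [-1,0,-0.001,0.05,0]
    - [-1,0,-0.001,0.05,0]
    - [-1,0,0,0.05,0]
    - [-1,0,0,0.05,0]
    - [-1,0,0,0.033,0]
    - [-1,0,0,0,0]

```text
time_s: 14.88
eef_pos: [0.5175, -0.2538, 0.0485]
tool_rot: [3.141, -0.002, 1.27]
ft_force: [-0.3, 0.5, -0.1]
opening: 0.0858
finger_force: 0.0
```

Emit:
jog_arm:
  motion:
    - [1,0,0,0,0]
    - [1,0,0,0,0]
    - [1,0,0,0,0]
    - [1,0,0,0,0]
    - [1,0,0,0,0]

```text
time_s: 15.3
eef_pos: [0.5199, -0.2557, 0.0538]
tool_rot: [3.133, 0.0, 1.269]
ft_force: [-3.2, 1.5, 9.4]
opening: 0.0393
finger_force: 60.3
```

Run:
```python
from plan import *
t=np.load('top1.npy');c,s_=np.cos(.0463),np.sin(.0463)
O=np.array([.6945,-.0368]);A=np.array([[c,s_],[-s_,c]])
q=t[120:320,270:420].reshape(-1,3);l=np.c_[(q[:,:2]-O)@A.T,q[:,2]]
k=l[(abs(l[:,1]-.065)<.055)&(l[:,2]>.025)&(l[:,2]<.1)&(l[:,0]>-.2)&(l[:,0]<.06)]
print('row pts',len(k));print(np.round(k[np.argsort(k[:,0])][::max(1,len(k)//25)],3))
s=ctrl.get_state();print(s['eef_pos'],s['tool_rot'])
g=O+A.T@np.array([-.115,.065]);print(g)
```

```text
row pts 229
[[-0.189  0.118  0.026]
 [ 0.004  0.026  0.041]
 [ 0.005  0.018  0.081]
 [ 0.005  0.079  0.078]
 [ 0.005  0.024  0.081]
 [ 0.005  0.067  0.076]
 [ 0.005  0.092  0.08 ]
 [ 0.005  0.088  0.079]
 [ 0.005  0.081  0.078]
 [ 0.005  0.088  0.068]
 [ 0.005  0.112  0.082]
 [ 0.005  0.026  0.027]
 [ 0.005  0.086  0.078]
 [ 0.005  0.082  0.056]
 [ 0.005  0.071  0.033]
 [ 0.005  0.072  0.075]
 [ 0.005  0.093  0.057]
 [ 0.005  0.109  0.037]
 [ 0.005  0.017  0.046]
 [ 0.005  0.057  0.051]
 [ 0.006  0.029  0.078]
 [ 0.006  0.024  0.046]
 [ 0.006  0.068  0.051]
 [ 0.006  0.089  0.043]
 [ 0.006  0.067  0.081]
 [ 0.006  0.052  0.078]]
[ 0.51990418 -0.25574492  0.0537579 ] [3.13275882e+00 1.10509107e-04 1.26947270e+00]
[0.57661482 0.02280774]
```

Emit:
jog_arm:
  motion:
    - [1,0,0,-0.01,0]
    - [1,0,0,-0.04,0]
    - [1,0,0,-0.06,0]
    - [1,0,0,-0.06,0]
    - [1,0,0,-0.05,0]
    - [1,0,0,0,0]

```text
time_s: 15.8
eef_pos: [0.5203, -0.2563, 0.1914]
tool_rot: [3.125, 0.002, 1.27]
ft_force: [0.6, 0.1, -1.5]
opening: 0.039
finger_force: 61.3
```

```bash
python3 -c "
from plan import *
s=ctrl.get_state();print(s['opening'],s['ft_force'])
plan([.5766,.0228,.185],10,1.617-s['tool_rot'][2])"
```

```text
0.03898644780657824 [ 0.58945498  0.09915042 -1.48810047]
[0.0472, -0.0049, 0.0009, -0.0111]
[0.0473, -0.0032, 0.0009, -0.0111]
[0.0474, -0.0016, 0.0009, -0.0111]
[0.0475, 0.0001, 0.0009, -0.0111]
[0.0474, 0.0017, 0.0009, -0.0111]
[0.0473, 0.0034, 0.0009, -0.0111]
[0.0472, 0.005, 0.0009, -0.0111]
[0.047, 0.0067, 0.0009, -0.0111]
[0.0467, 0.0083, 0.0009, -0.0111]
[0.0464, 0.0099, 0.0009, -0.0111]
end [[-0.046, 0.999, 0.015], [0.999, 0.046, -0.007], [-0.008, 0.015, -1.0]]
```

Emit:
jog_arm:
  motion:
    - [1,0.047,-0.005,0,-0.0111]
    - [1,0.0473,-0.003,0,-0.0111]
    - [1,0.0474,-0.0016,0,-0.0111]
    - [1,0.0475,0,0,-0.0111]
    - [1,0.0474,0.0017,0,-0.0111]
    - [1,0.0473,0.0034,0,-0.0111]
    - [1,0.047,0.005,0,-0.0111]
    - [1,0.047,0.0067,0,-0.0111]
    - [1,0.0467,0.0083,0,-0.0111]
    - [1,0.0464,0.01,0,-0.0111]

```text
time_s: 16.63
eef_pos: [0.5745, 0.025, 0.184]
tool_rot: [3.135, 0.002, 1.62]
ft_force: [0.6, -0.8, -2.4]
opening: 0.0388
finger_force: 61.2
```

Emit:
jog_arm:
  motion:
    - [1,0,0,0,0]

```text
time_s: 16.72
eef_pos: [0.5748, 0.0277, 0.184]
tool_rot: [3.135, 0.001, 1.624]
ft_force: [-0.1, 0.1, -2.7]
opening: 0.039
finger_force: 61.2
```

Run:
```python
from plan import *
s=ctrl.get_state();print(s['eef_pos'],s['tool_rot'])
plan([.5766,.0228,.085],4,1.617-s['tool_rot'][2])
p,d,w=cloud('scene')
cv2.imwrite('pics/s3.png',cv2.resize(p[130:330,220:440],None,fx=3,fy=3))
```

```text
[0.57481628 0.02774154 0.18395065] [3.13483899e+00 1.14315344e-03 1.62379569e+00]
[-0.002, 0.0004, 0.0412, 0.0005]
[-0.002, 0.0004, 0.0412, 0.0005]
[-0.002, 0.0004, 0.0412, 0.0005]
[-0.002, 0.0004, 0.0412, 0.0005]
end [[-0.046, 0.999, 0.007], [0.999, 0.046, -0.001], [-0.001, 0.007, -1.0]]
```

View pics/s3.png

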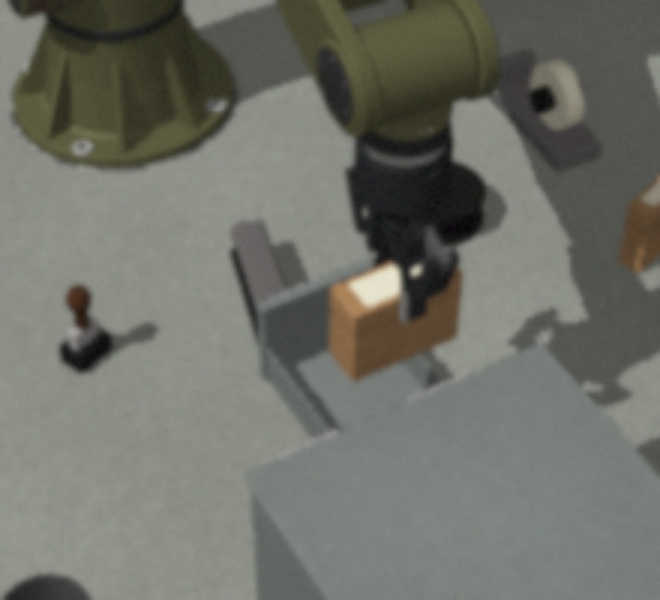

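Emit:
jog_arm:
  motion:
    - [1,-0.004,0.0015,0.03,0.001]
    - [1,-0.0042,0.0015,0.03,0.001]
    - [1,0,0,0,0]

```text
time_s: 17.02
eef_pos: [0.5753, 0.0178, 0.1447]
tool_rot: [3.14, 0.002, 1.611]
ft_force: [-1.5, -0.7, -2.8]
opening: 0.039
finger_force: 61.0
```

Run:
```python
from plan import *
s=ctrl.get_state();print(s['eef_pos'],s['tool_rot'])
plan([.5766,.0228,.085],3,1.617-s['tool_rot'][2])
p,d,w=cloud('scene');np.save('sc3.npy',w)
c,s_=np.cos(.0463),np.sin(.0463);O=np.array([.6945,-.0368]);A=np.array([[c,s_],[-s_,c]])
q=w[130:330,220:440].reshape(-1,3);pp=p[130:330,220:440].reshape(-1,3).astype(int)
l=np.c_[(q[:,:2]-O)@A.T,q[:,2]]
br=(pp[:,2]-pp[:,0]>35)&(abs(l[:,1]-.065)<.07)&(abs(l[:,0]+.115)<.05)
k=l[br];print(len(k),np.percentile(k,[1,5,50,95,99],axis=0).round(3))
f=k[(k[:,2]>.1)&(k[:,2]<.155)&(k[:,0]>-.105)];print('far face x~y slope',np.polyfit(f[:,1],f[:,0],1),'x~z',np.polyfit(f[:,2],f[:,0],1),len(f))
```

```text
[0.57532495 0.01779526 0.14472133] [3.14015963e+00 1.82397109e-03 1.61068767e+00]
[0.0028, 0.0008, 0.0332, -0.0007]
[0.0028, 0.0008, 0.0332, -0.0007]
[0.0028, 0.0008, 0.0332, -0.0007]
end [[-0.046, 0.999, 0.002], [0.999, 0.046, -0.002], [-0.002, 0.001, -1.0]]
819 [[-0.136  0.006  0.095]
 [-0.131  0.007  0.098]
 [-0.098  0.032  0.135]
 [-0.095  0.101  0.173]
 [-0.094  0.107  0.175]]
far face x~y slope [ 0.01427137 -0.09828457] x~z [ 0.01533727 -0.0994505 ] 438
```

Emit:
jog_arm:
  motion:
    - [1,0.0083,0.0015,0,-0.002]
    - [1,0,0,0,0]
    - [1,0,0,0,0]

```text
time_s: 17.32
eef_pos: [0.5779, 0.0239, 0.149]
tool_rot: [3.133, 0.002, 1.619]
ft_force: [0.1, -1.1, -1.9]
opening: 0.0386
finger_force: 61.0
```

Emit:
jog_arm:
  motion:
    - [1,0,0,0,0]

```text
time_s: 17.4
eef_pos: [0.5778, 0.0238, 0.1487]
tool_rot: [3.134, 0.002, 1.618]
ft_force: [0.8, -0.7, -1.2]
opening: 0.0395
finger_force: 61.0
```

Emit:
jog_arm:
  motion:
    - [1,-0.0012,0,0.03,0]
    - [1,0,0,0.03,0]
    - [1,0,0,0.03,0]
    - [1,0,0,0.015,0]
    - [1,0,0,0.005,0]
    - [1,0,0,0,0]

```text
time_s: 17.9
eef_pos: [0.578, 0.0229, 0.0818]
tool_rot: [3.136, 0.002, 1.618]
ft_force: [-0.0, 0.1, -3.3]
opening: 0.0392
finger_force: 61.1
```

Emit:
jog_arm:
  motion:
    - [1,0,0,0.005,0]
    - [1,0,0,0.005,0]
    - [1,0,0,0.003,0]

```text
time_s: 18.15
eef_pos: [0.5783, 0.0229, 0.0744]
tool_rot: [3.134, 0.002, 1.618]
ft_force: [-0.0, -0.3, -3.4]
opening: 0.0392
finger_force: 61.1
```

Emit:
jog_arm:
  motion:
    - [1,0,0,0.002,0]
    - [1,0,0,0.002,0]
    - [1,0,0,0.002,0]

```text
time_s: 18.4
eef_pos: [0.5785, 0.0228, 0.0717]
tool_rot: [3.134, 0.002, 1.618]
ft_force: [-7.9, 0.2, 22.6]
opening: 0.0389
finger_force: 64.3
```

Emit:
jog_arm:
  motion:
    - [-0.25,0,0,0,0]
    - [-0.25,0,0,0,0]
    - [-0.25,0,0,-0.02,0]
    - [-0.25,0,0,-0.05,0]
    - [-0.25,0,0,-0.06,0]
    - [-0.25,0,0,-0.06,0]
    - [-0.25,0,0,-0.06,0]
    - [-0.25,0,0,-0.06,0]
    - [-0.25,0,0,-0.06,0]

```text
time_s: 19.15
eef_pos: [0.5761, 0.0233, 0.2955]
tool_rot: [3.134, 0.002, 1.618]
ft_force: [0.3, 0.1, 1.0]
opening: 0.0539
finger_force: 0.0
```

```bash
cat > box.py <<'E'
from plan import *
c,s_=np.cos(.0463),np.sin(.0463);O=np.array([.6945,-.0368]);A=np.array([[c,s_],[-s_,c]])
def loc(q): return np.c_[(q[:,:2]-O)@A.T,q[:,2]]
def look(n):
    p,d,w=cloud(n);l=loc(w.reshape(-1,3));pp=p.reshape(-1,3).astype(int)
    k=l[(pp[:,2]-pp[:,0]>35)&(abs(l[:,1]-.065)<.07)&(l[:,0]>-.2)&(l[:,0]<.06)&(l[:,2]<.15)&(l[:,2]>.02)]
    tp=l[(l[:,2]>.09)&(l[:,2]<.104)&(abs(l[:,1]-.065)<.062)&(l[:,0]>-.2)&(l[:,0]<.0)]
    print(n,'top',len(tp),cv2.minAreaRect((tp[:,:2]*1000).astype(np.float32)) if len(tp)>3 else '')
    print(' brown',len(k),np.percentile(k,[1,50,99],axis=0).round(3).tolist() if len(k) else '')
    return p,l.reshape(480,640,3)
if __name__=='__main__':
    s=ctrl.get_state();print(s['time_s'],s['eef_pos'],s['tool_rot'],s['qpos'].round(3))
    look('scene');look('top')
E
python3 box.py
```

```text
19.15 [0.57606619 0.02325131 0.29548341] [3.13411026e+00 2.05862407e-03 1.61824245e+00] [-0.023  0.317  1.351 -0.002  1.466 -0.07 ]
scene top 536 ((-112.50468444824219, 63.46209716796875), (44.93954086303711, 108.4406509399414), 0.1817413717508316)
 brown 421 [[-0.133, 0.01, 0.057], [-0.104, 0.046, 0.097], [-0.091, 0.115, 0.103]]
top top 380 ((-117.49724578857422, 68.5610580444336), (38.14588165283203, 98.21630859375), 4.092635154724121)
 brown 207 [[-0.134, 0.021, 0.034], [-0.129, 0.097, 0.097], [-0.097, 0.116, 0.102]]
```

Emit:
jog_arm:
  motion:
    - [-0.2,0,0,-0.03,0.0385]
    - [-0.2,0,0,-0.03,0.0385]
    - [-0.2,0,0,-0.03,0.0385]
    - [-0.2,0,0,-0.03,0.0385]
    - [-0.2,0,0,-0.03,0.0385]
    - [-0.2,0,0,-0.03,0.0385]
    - [-0.2,0,0,-0.03,0.0385]
    - [-0.2,0,0,0,0.0385]
    - [-0.2,0,0,0,0.0385]
    - [-0.2,0,0,0,0.0385]

```text
time_s: 20.08
eef_pos: [0.5755, 0.0235, 0.4191]
tool_rot: [3.137, -0.006, 0.403]
ft_force: [0.2, -0.7, 0.6]
opening: 0.0514
finger_force: 0.0
```

Emit:
jog_arm:
  motion:
    - [-0.2,0,0,0,0.0385]
    - [-0.2,0,0,0,0.0385]
    - [-0.2,0,0,0,0.0385]
    - [-0.2,0.03,0,0,0]
    - [-0.2,0.05,0,0,0]
    - [-0.2,0.06,0,0,0]
    - [-0.2,0.06,0,0,0]
    - [-0.2,0.06,0,0,0]
    - [-0.2,0.06,0,0,0]
    - [-0.2,0.06,0,0,0]

```text
time_s: 20.92
eef_pos: [0.7503, 0.0314, 0.4087]
tool_rot: [3.14, -0.017, 0.046]
ft_force: [-26.3, -1.0, 29.7]
opening: 0.0515
finger_force: 0.0
```

Emit:
jog_arm:
  motion:
    - [-0.2,0.06,0,0,0]
    - [-0.2,0.06,0,0,0]
    - [-0.2,0.06,0,0,0]
    - [-0.2,0.06,0,0,0]

```text
time_s: 21.25
eef_pos: [0.7934, 0.0337, 0.3609]
tool_rot: [3.139, -0.087, 0.046]
ft_force: [-0.5, 0.8, -0.4]
opening: 0.0515
finger_force: 0.0
```

```bash
python3 -c "
from h import *
s=ctrl.get_state();print(s['time_s'],s['qpos'].round(3),s['eef_pos'],s['tool_rot'])"
```

```text
21.25 [-0.004  0.941  0.236  0.002  1.877  1.521] [0.79335353 0.03366549 0.36093089] [ 3.13926665 -0.08720874  0.04605813]
```

Emit:
jog_arm:
  motion:
    - [-0.2,0.055,0,-0.025,0]
    - [-0.2,0.055,0,-0.025,0]
    - [-0.2,0.055,0,-0.025,0]
    - [-0.2,0.055,0,-0.025,0]

```text
time_s: 21.58
eef_pos: [0.8041, 0.0346, 0.3805]
tool_rot: [3.139, -0.167, 0.046]
ft_force: [-0.2, 1.0, -0.4]
opening: 0.0514
finger_force: 0.0
```

```bash
python3 -c "
from h import *
s=ctrl.get_state();print(s['time_s'],s['qpos'].round(3),s['eef_pos'],s['tool_rot'])"
```

```text
21.5833 [-0.004  0.92   0.235  0.006  1.82   1.522] [0.80406565 0.03460745 0.38049927] [ 3.13882529 -0.1670758   0.04627907]
```

Works well: about 0.02 rad per row while holding height. I'll continue to about 0.42 rad.

Emit:
jog_arm:
  motion:
    - [-0.2,0.06,0,-0.02,0]
    - [-0.2,0.06,0,-0.02,0]
    - [-0.2,0.06,0,-0.02,0]
    - [-0.2,0.06,0,-0.02,0]
    - [-0.2,0.06,0,-0.02,0]
    - [-0.2,0.06,0,-0.02,0]
    - [-0.2,0.06,0,-0.02,0]

```text
time_s: 22.17
eef_pos: [0.8277, 0.0364, 0.4063]
tool_rot: [3.138, -0.307, 0.047]
ft_force: [-0.1, -0.3, -0.8]
opening: 0.051
finger_force: 0.0
```

```bash
python3 -c "
from h import *
s=ctrl.get_state();print(s['time_s'],s['qpos'].round(3),s['eef_pos'],s['tool_rot'])"
```

```text
22.1667 [-0.004  0.896  0.236  0.012  1.703  1.524] [0.8276986  0.03637728 0.40631287] [ 3.13846117 -0.30730442  0.04667605]
```

Emit:
jog_arm:
  motion:
    - [-0.2,0.065,0,-0.01,0]
    - [-0.2,0.065,0,-0.01,0]
    - [-0.2,0.065,0,-0.01,0]
    - [-0.2,0.065,0,-0.01,0]
    - [-0.2,0.065,0,-0.01,0]

```text
time_s: 22.58
eef_pos: [0.8513, 0.0378, 0.4171]
tool_rot: [3.138, -0.415, 0.047]
ft_force: [0.2, 0.0, -0.1]
opening: 0.0516
finger_force: 0.0
```

```bash
python3 -c "
from plan import *
s=ctrl.get_state();print(s['time_s'],s['qpos'].round(3),s['eef_pos'],s['tool_rot'])
plan([.50,.0195,.36],9)"
```

```text
22.5833 [-0.003  0.894  0.236  0.017  1.598  1.525] [0.8513331  0.03781356 0.41712385] [ 3.13811739 -0.41455152  0.04702871]
[-0.0639, 0.0004, -0.0166, -0.0]
[-0.0639, 0.0004, -0.0166, -0.0]
[-0.0639, 0.0004, -0.0166, -0.0]
[-0.0639, 0.0004, -0.0166, -0.0]
[-0.0639, 0.0004, -0.0166, -0.0]
[-0.0639, 0.0004, -0.0166, -0.0]
[-0.0639, 0.0004, -0.0166, -0.0]
[-0.0639, 0.0004, -0.0166, -0.0]
[-0.0639, 0.0004, -0.0166, -0.0]
end [[0.914, 0.046, 0.402], [0.043, -0.999, 0.015], [0.403, 0.003, -0.915]]
```

```bash
cat > pl.py <<'E'
from box import *
import sys
x,y,z=[float(v)/1000 for v in sys.argv[1:4]];n=int(sys.argv[4])
s=ctrl.get_state();print('t',s['time_s'],'loc',(loc(s['eef_pos'][None])*1000).round(1),s['tool_rot'].round(3),s['ft_force'].round(1))
g=O+A.T@np.array([x,y]);plan([*g,z],n)
E
python3 pl.py -147 65 340 9 | tail -2; python3 pl.py -147 65 340 9|head -2
python3 - <<'E'
from scipy.spatial.transform import Rotation as R
import numpy as np
Rm=R.from_euler('xyz',[3.138,-.415,.047]);c,s=np.cos(.0463),np.sin(.0463)
print('per 10 mm down',(Rm.inv().apply([0,0,-.01])/.6).round(5),'fwd',(Rm.inv().apply([.01*c,.01*s,0])/.6).round(5),'left',(Rm.inv().apply([-.01*s,.01*c,0])/.6).round(5))
E
```

```text
[-0.0578, 0.0004, -0.0098, -0.0]
end [[0.914, 0.046, 0.402], [0.043, -0.999, 0.015], [0.403, 0.003, -0.915]]
t 22.5833 loc [[160.1  67.3 417.1]] [ 3.138 -0.415  0.047] [ 0.2  0.  -0.1]
[-0.0578, 0.0004, -0.0098, -0.0]
per 10 mm down [-6.720e-03 -5.000e-05  1.525e-02] fwd [ 1.525e-02 -1.000e-05  6.720e-03] left [ 1.000e-05 -1.667e-02 -6.000e-05]
```

Emit:
jog_arm:
  motion:
    - [1,-0.03,0,-0.01,0]
    - [1,-0.0578,0.0004,-0.0098,0]
    - [1,-0.0578,0.0004,-0.0098,0]
    - [1,-0.0578,0.0004,-0.0098,0]
    - [1,-0.0578,0.0004,-0.0098,0]
    - [1,-0.0578,0.0004,-0.0098,0]
    - [1,-0.0578,0.0004,-0.0098,0]
    - [1,-0.0578,0.0004,-0.0098,0]
    - [1,-0.0578,0.0004,-0.0098,0]
    - [1,-0.028,0.0004,0,0]

```text
time_s: 23.42
eef_pos: [0.5816, 0.0232, 0.352]
tool_rot: [3.138, -0.415, 0.047]
ft_force: [1.1, 0.8, 0.8]
opening: -0.0001
finger_force: 0.0
```

```bash
python3 pl.py -147 65 120 8 | sed -n '1,2p;9,10p'
```

```text
t 23.4167 loc [[-110.    65.2  352. ]] [ 3.138 -0.415  0.047] [1.1 0.8 0.8]
[-0.0265, -0.0001, 0.0411, -0.0]
[-0.0265, -0.0001, 0.0411, -0.0]
end [[0.914, 0.046, 0.403], [0.043, -0.999, 0.015], [0.403, 0.003, -0.915]]
```

Emit:
jog_arm:
  motion:
    - [1,-0.0265,0,0.041,0]
    - [1,-0.0265,0,0.041,0]
    - [1,-0.0265,0,0.041,0]
    - [1,-0.0265,0,0.041,0]
    - [1,-0.0265,0,0.041,0]
    - [1,-0.0265,0,0.041,0]
    - [1,-0.0265,0,0.041,0]
    - [1,0,0,0,0]
    - [1,0,0,0,0]

```text
time_s: 24.17
eef_pos: [0.5517, 0.0211, 0.1494]
tool_rot: [3.138, -0.412, 0.047]
ft_force: [0.2, 0.2, 1.5]
opening: 0.0001
finger_force: 0.0
```

```bash
python3 pl.py -147 65 60 3 | head -2; python3 -c "
from box import *
print(ctrl.get_state()['opening']);p,_=look('scene');cv2.imwrite('pics/s4.png',cv2.resize(p[130:330,220:440],None,fx=3,fy=3))"
```

```text
t 24.1667 loc [[-139.9   64.4  149.4]] [ 3.138 -0.412  0.047] [0.2 0.2 1.5]
[-0.0235, -0.0005, 0.0439, -0.0]
0.00012888987995139718
scene top 542 ((-113.2814712524414, 62.876861572265625), (45.169368743896484, 106.07694244384766), 1.5202693939208984)
 brown 422 [[-0.133, 0.011, 0.055], [-0.104, 0.046, 0.097], [-0.091, 0.114, 0.103]]
```

View pics/s4.png

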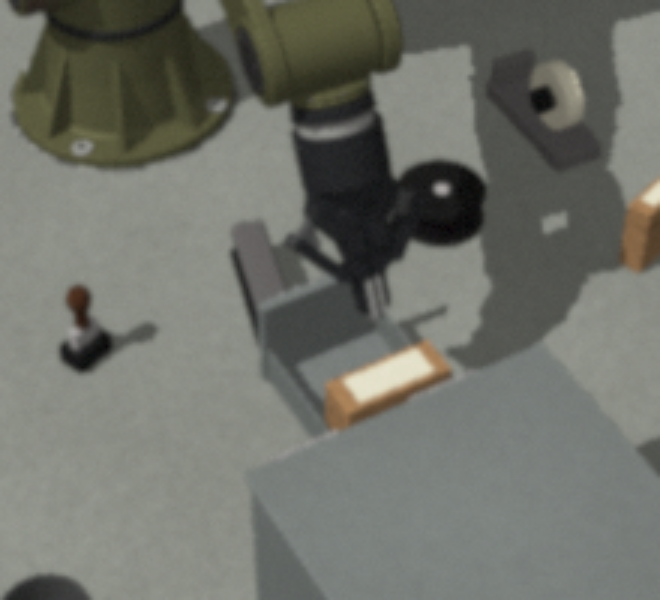

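The scene shows the box upright and square in the drawer, with the leaning closed fingers behind it at crop (375,300). Next I lower behind it.

Emit:
jog_arm:
  motion:
    - [1,-0.0185,0,0.033,0]
    - [1,-0.0185,0,0.033,0]
    - [1,-0.0185,0,0.033,0]
    - [1,-0.0155,0,0.033,0]
    - [1,0,0,0,0]

```text
time_s: 24.63
eef_pos: [0.5442, 0.0205, 0.0583]
tool_rot: [3.138, -0.411, 0.047]
ft_force: [0.2, 0.1, -0.4]
opening: -0.0002
finger_force: 0.0
```

```bash
python3 pl.py -145 63.5 38 2 | head -2
```

```text
t 24.6333 loc [[-147.5   64.2   58.3]] [ 3.138 -0.411  0.047] [ 0.2  0.1 -0.4]
[-0.0049, 0.0005, 0.0163, -0.0]
```

Emit:
jog_arm:
  motion:
    - [1,-0.005,0.0005,0.0163,0]
    - [1,-0.005,0.0005,0.0163,0]
    - [1,0,0,0,0]

```text
time_s: 24.88
eef_pos: [0.5474, 0.0199, 0.039]
tool_rot: [3.138, -0.413, 0.047]
ft_force: [-0.1, -0.3, -0.3]
opening: -0.0001
finger_force: 0.0
```

Emit:
jog_arm:
  motion:
    - [1,0.0055,0,0.004,0]
    - [1,0.0076,0,0.0034,0]
    - [1,0.0076,0,0.0034,0]
    - [1,0.0076,0,0.0034,0]
    - [1,0,0,0,0]

```text
time_s: 25.3
eef_pos: [0.5671, 0.0208, 0.0389]
tool_rot: [3.138, -0.415, 0.047]
ft_force: [-0.3, 1.1, -0.3]
opening: -0.0001
finger_force: 0.0
```

```bash
python3 pl.py -145 63.5 38 2 | head -1;python3 -c "
from box import *
look('scene')"
```

```text
t 25.3 loc [[-124.6   63.5   38.9]] [ 3.138 -0.415  0.047] [-0.3  1.1 -0.3]
scene top 546 ((-121.3771743774414, 62.919044494628906), (82.03627014160156, 107.24639129638672), 2.2473013401031494)
 brown 211 [[-0.117, 0.011, 0.066], [-0.104, 0.036, 0.098], [-0.083, 0.115, 0.104]]
```

Emit:
jog_arm:
  motion:
    - [1,0.0076,0,0.0034,0]
    - [1,0.0076,0,0.0034,0]
    - [1,0.0076,0,0.0034,0]
    - [1,0.0076,0,0.0034,0]
    - [1,-0.0153,0,-0.0067,0]
    - [-0.2,0,0,0,0]
    - [-0.2,0,0,0,0]
    - [-0.2,-0.004,0,0.0092,0]
    - [-0.2,-0.004,0,0.0092,0]
    - [-0.2,0,0,0,0]

```text
time_s: 26.18
eef_pos: [0.5754, 0.0212, 0.0246]
tool_rot: [3.138, -0.411, 0.047]
ft_force: [0.1, 0.1, -0.2]
opening: 0.0513
finger_force: 0.0
```

```bash
python3 pl.py -80 63.5 27 8 | head -2;python3 -c "
from box import *
look('scene')"
```

```text
t 26.1833 loc [[-116.3   63.5   24.6]] [ 3.138 -0.411  0.047] [ 0.1  0.1 -0.2]
[0.0071, -0.0, 0.0026, -0.0]
scene top 308 ((-121.98081970214844, 64.13265228271484), (82.95610809326172, 121.48410034179688), 0.8405552506446838)
 brown 109 [[-0.097, 0.012, 0.093], [-0.091, 0.056, 0.098], [-0.081, 0.114, 0.103]]
```

Emit:
jog_arm:
  motion:
    - [-0.2,0.0076,0,0.0034,0]
    - [-0.2,0.0076,0,0.0034,0]
    - [-0.2,0.0076,0,0.0034,0]
    - [-0.2,0.0076,0,0.0034,0]
    - [-0.2,0.0076,0,0.0034,0]
    - [-0.2,0.0076,0,0.0034,0]
    - [-0.2,0.0076,0,0.0034,0]
    - [-0.2,0.0076,0,0.0034,0]
    - [-0.2,0,0,0,0]

```text
time_s: 26.98
eef_pos: [0.6167, 0.0231, 0.026]
tool_rot: [3.138, -0.414, 0.047]
ft_force: [0.2, -0.6, 0.2]
opening: 0.051
finger_force: 0.0
```

```bash
python3 pl.py -55 63.5 25 8 | head -2;python3 -c "
from box import *
p,l=look('scene')
k=l.reshape(-1,3);k=k[(k[:,0]>-.25)&(k[:,0]<-.2)&(abs(k[:,1]-.065)<.06)&(k[:,2]>.1)&(k[:,2]<.112)];print('front',np.percentile(k[:,0],[2,50,98]).round(4))"
```

```text
t 26.9833 loc [[-75.   63.4  26. ]] [ 3.138 -0.414  0.047] [ 0.2 -0.6  0.2]
[0.0037, -0.0, 0.0019, -0.0]
scene top 153 ((-102.48652648925781, 65.27786254882812), (123.35763549804688, 36.97453689575195), 88.97105407714844)
 brown 0 
front [-0.2413 -0.2306 -0.2248]
```

Emit:
jog_arm:
  motion:
    - [-0.2,0.0076,0,0.0034,0]
    - [-0.2,0.0076,0,0.0034,0]
    - [-0.2,0.0076,0,0.0034,0]
    - [-0.2,0.0076,0,0.0034,0]
    - [-0.2,0.003,0,0.0013,0]
    - [-0.2,0.0015,0,0.0007,0]

```text
time_s: 27.53
eef_pos: [0.639, 0.0241, 0.0256]
tool_rot: [3.138, -0.413, 0.047]
ft_force: [-2.9, 0.4, 2.1]
opening: 0.0513
finger_force: 0.9
```

Emit:
jog_arm:
  motion:
    - [-0.2,0.0015,0,0.0007,0]
    - [-0.2,0.0015,0,0.0007,0]

```text
time_s: 27.7
eef_pos: [0.6406, 0.0242, 0.0256]
tool_rot: [3.138, -0.413, 0.047]
ft_force: [-1.7, 0.3, -0.3]
opening: 0.051
finger_force: 0.8
```

```bash
python3 pl.py -43 63.5 25 8 | head -2
```

```text
t 27.7 loc [[-51.   63.4  25.6]] [ 3.138 -0.413  0.047] [-1.7  0.3 -0.3]
[0.0015, -0.0, 0.0008, -0.0]
```

Emit:
jog_arm:
  motion:
    - [-0.2,0.0015,0,0.0007,0]
    - [-0.2,0.0015,0,0.0007,0]
    - [-0.2,0.0015,0,0.0007,0]
    - [-0.2,0.0015,0,0.0007,0]
    - [-0.2,0.0015,0,0.0007,0]

```text
time_s: 28.12
eef_pos: [0.6457, 0.0244, 0.0256]
tool_rot: [3.138, -0.413, 0.047]
ft_force: [-2.0, -0.0, 1.8]
opening: 0.0512
finger_force: 0.9
```

Emit:
jog_arm:
  motion:
    - [-0.2,0.0015,0,0.0007,0]

```text
time_s: 28.2
eef_pos: [0.6467, 0.0244, 0.0255]
tool_rot: [3.138, -0.413, 0.047]
ft_force: [-1.6, -0.4, 1.1]
opening: 0.0513
finger_force: 0.9
```

Emit:
jog_arm:
  motion:
    - [-0.2,0.0015,0,0.0007,0]

```text
time_s: 28.28
eef_pos: [0.6477, 0.0245, 0.0255]
tool_rot: [3.138, -0.413, 0.047]
ft_force: [-1.9, 0.2, 0.9]
opening: 0.0513
finger_force: 0.9
```

```bash
python3 -c "
from box import *
p,d,w=cloud('top');l=loc(w.reshape(-1,3));np.save('l.npy',l)
for a,b in((.09,.104),):
  k=l[(l[:,2]>a)&(l[:,2]<b)&(abs(l[:,1]-.065)<.06)&(l[:,0]>-.1)&(l[:,0]<.06)];print(len(k),k.round(3)[::max(1,len(k)//15)])
k=l[(l[:,0]>-.25)&(l[:,0]<-.2)&(abs(l[:,1]-.065)<.06)&(l[:,2]>.1)&(l[:,2]<.112)];print(len(k),np.percentile(k[:,0],[2,50,98]).round(4))"; python3 pl.py -43 63.5 25 8 | head -1
```

```text
687 [[ 0.003  0.027  0.099]
 [ 0.     0.091  0.101]
 [-0.003  0.078  0.1  ]
 [-0.005  0.063  0.098]
 [-0.008  0.049  0.101]
 [-0.011  0.027  0.099]
 [-0.015  0.103  0.1  ]
 [-0.021  0.11   0.096]
 [-0.025  0.074  0.099]
 [-0.027  0.079  0.101]
 [-0.029  0.083  0.1  ]
 [-0.031  0.088  0.098]
 [-0.033  0.092  0.097]
 [-0.035  0.097  0.099]
 [-0.036  0.097  0.091]
 [-0.064  0.121  0.103]]
t 28.3333 loc [[-43.8  63.4  25.5]] [ 3.138 -0.413  0.047] [-1.  -0.2  0.1]Traceback (most recent call last):
  File "<string>", line 6, in <module>
    k=l[(l[:,0]>-.25)&(l[:,0]<-.2)&(abs(l[:,1]-.065)<.06)&(l[:,2]>.1)&(l[:,2]<.112)];print(len(k),np.percentile(k[:,0],[2,50,98]).round(4))
                                                                                                  ~~~~~~~~~~~~~^^^^^^^^^^^^^^^^^^
    return _quantile_unchecked(
        a, q, axis, out, overwrite_input, method, keepdims, weights)
    return _ureduce(a,
                    func=_quantile_ureduce_func,
    ...<5 lines>...
                    overwrite_input=overwrite_input,
                    method=method)
    r = func(a, **kwargs)
    result = _quantile(arr,
                       quantiles=q,
    ...<2 lines>...
                       out=out,
                       weights=wgt)
    slices_having_nans = np.isnan(arr[-1, ...])
                                  ~~~^^^^^^^^^
IndexError: index -1 is out of bounds for axis 0 with size 0
```

Emit:
jog_arm:
  motion:
    - [-0.2,0.001,0,0.0004,0]
    - [-0.2,0.001,0,0.0004,0]

```text
time_s: 28.5
eef_pos: [0.6489, 0.0246, 0.0255]
tool_rot: [3.138, -0.413, 0.047]
ft_force: [-0.9, -0.4, 1.1]
opening: 0.0513
finger_force: 0.8
```

Emit:
jog_arm:
  motion:
    - [-0.2,0.001,0,0.0004,0]

```text
time_s: 28.58
eef_pos: [0.6494, 0.0246, 0.0254]
tool_rot: [3.138, -0.413, 0.047]
ft_force: [-5.5, -1.2, 3.1]
opening: 0.0513
finger_force: 2.7
```

Emit:
jog_arm:
  motion:
    - [-0.2,0.001,0,0.0004,0]

```text
time_s: 28.67
eef_pos: [0.6499, 0.0246, 0.0254]
tool_rot: [3.138, -0.412, 0.047]
ft_force: [-5.5, -0.9, 3.2]
opening: 0.0513
finger_force: 2.9
```

Contact with the row: the force stepped from 1 to 5.5 N. Now back off and rise out.

Emit:
jog_arm:
  motion:
    - [-0.2,-0.008,0,-0.0035,0]
    - [-0.2,-0.0153,0,-0.0067,0]
    - [-0.2,-0.02,0,-0.009,0]
    - [-0.2,-0.02,0,-0.009,0]
    - [-0.2,0,0,0,0]
    - [-0.2,0.0168,0,-0.038,0]
    - [-0.2,0.0168,0,-0.038,0]
    - [-0.2,0.0168,0,-0.038,0]
    - [-0.2,0.0168,0,-0.038,0]

```text
time_s: 29.42
eef_pos: [0.6093, 0.023, 0.1269]
tool_rot: [3.138, -0.414, 0.047]
ft_force: [0.7, 0.0, -0.7]
opening: 0.0511
finger_force: 0.0
```

Emit:
jog_arm:
  motion:
    - [-0.2,0.0168,0,-0.038,0]
    - [-0.2,0.0168,0,-0.038,0]
    - [-0.2,0.0168,0,-0.038,0]
    - [-0.2,0.0168,0,-0.038,0]
    - [-0.2,0.0168,0,-0.038,0]
    - [-0.2,0.0168,0,-0.038,0]
    - [-0.2,-0.055,0.02,-0.024,0]
    - [-0.2,-0.055,0.02,-0.024,0]
    - [-0.2,-0.055,0.02,-0.024,0]
    - [-0.2,-0.055,0.02,-0.024,0]

```text
time_s: 30.25
eef_pos: [0.4664, -0.0312, 0.275]
tool_rot: [3.138, -0.414, 0.048]
ft_force: [1.0, -1.8, 0.1]
opening: 0.0513
finger_force: 0.0
```

Emit:
jog_arm:
  motion:
    - [-0.2,-0.01,0.05,0,0]
    - [-0.2,0,0.06,0,0]
    - [-0.2,0,0.06,0,0]
    - [-0.2,0,0.06,0,0]
    - [-0.2,0,0.06,0,0]
    - [-0.2,0,0.04,0,0]
    - [-0.2,0,0,0,0]

```text
time_s: 30.83
eef_pos: [0.4713, -0.233, 0.2731]
tool_rot: [3.137, -0.413, 0.044]
ft_force: [0.2, 0.8, -0.9]
opening: 0.0511
finger_force: 0.0
```

Run:
```python
from box import *
from m import rect
p,d,t=cloud('top');cv2.imwrite('pics/t5.png',p)
for n,roi,z in [('drawer front top',(270,350,255,320),(.098,.115)),('stapler',(290,350,280,360),(.02,.055)),('upL',(290,330,160,190),(.14,.18)),('upR',(350,395,158,185),(.14,.18)),('thin',(110,190,250,295),(.07,.09)),('stamp',(380,420,310,350),(.02,.1))]:
    q,r=rect(t,roi,*z);print(n,len(q),[np.round(x,1) for x in r])
l=loc(t.reshape(-1,3));pp=p.reshape(-1,3).astype(int)
k=l[(abs(l[:,1]-.065)<.056)&(l[:,0]>-.06)&(l[:,0]<.03)&(l[:,2]>.025)&(l[:,2]<.095)]
k=k[k[:,0]<-.02]
for a in(.025,.045,.065,.08):
    f=k[(k[:,2]>=a)&(k[:,2]<a+.015)]
    if len(f)>5:print('near face z',a,len(f),np.median(f[:,0]).round(4),f[:,1].min().round(3),f[:,1].max().round(3))
m=k[abs(k[:,0]-np.median(k[:,0]))<.004];print('yaw slope',np.polyfit(m[:,1],m[:,0],1).round(4))
b=l[(abs(l[:,1]-.065)<.056)&(l[:,2]>.09)&(l[:,2]<.105)&(l[:,0]<.03)&(l[:,0]>-.1)];print('top',len(b),np.percentile(b,[1,50,99],axis=0).round(3).tolist())
print(ctrl.get_state()['time_s'],ctrl.get_state()['eef_pos'])
```

```text
drawer front top 333 [array([457.2,  17.6]), array([ 13. , 123.3]), np.float64(1.1)]
stapler 730 [array([363.3,   1.8]), array([ 33.6, 140. ]), np.float64(77.0)]
upL 413 [array([674. ,  30.8]), array([36.8, 82.4]), np.float64(2.6)]
upR 448 [array([ 680.2, -100.2]), array([36.5, 94.2]), np.float64(2.6)]
thin 581 [array([467.2, 396.8]), array([ 26.3, 106.2]), np.float64(20.8)]
stamp 244 [array([ 350.5, -177.5]), array([29.6, 44.6]), np.float64(27.4)]
near face z 0.025 49 -0.0339 0.013 0.115
near face z 0.045 51 -0.0339 0.014 0.115
near face z 0.065 62 -0.034 0.014 0.114
near face z 0.08 74 -0.0338 0.015 0.116
yaw slope [-0.0007 -0.0339]
top 586 [[-0.034, 0.014, 0.092], [-0.019, 0.063, 0.098], [0.003, 0.116, 0.103]]
30.8833 [ 0.47125337 -0.23106439  0.27306289]
```

View pics/t5.png

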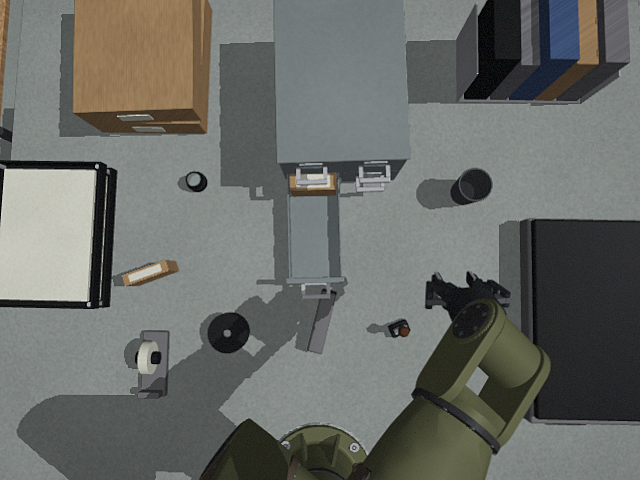

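The final view shows the box square against the row at (313,182), the drawer out and the bystanders unmoved. I'll check whether the drawer crept in.

Run:
```python
from box import *
_,_,t=cloud('top')
def st(w):
    l=loc(w.reshape(-1,3))
    a=l[(l[:,0]>-.26)&(l[:,0]<-.2)&(abs(l[:,1]-.065)<.055)&(l[:,2]>.1)&(l[:,2]<.112)]
    b=l[(l[:,0]>-.29)&(l[:,0]<-.25)&(abs(l[:,1]-.065)<.028)&(l[:,2]>.06)&(l[:,2]<.075)]
    return len(a),a[:,0].mean().round(4),np.percentile(a[:,0],[3,97]).round(4),len(b),b[:,0].mean().round(4)
print(st(np.load('top1.npy')));print(st(t))
```

```text
(304, np.float64(-0.2345), array([-0.2414, -0.2285]), 142, np.float64(-0.2675))
(295, np.float64(-0.2341), array([-0.241 , -0.2282]), 138, np.float64(-0.2673))
```

```bash
python3 -c "
from cell import ctrl
print(ctrl.job_done())"
```

```text
the job is handed in; nothing more can be done
None
```

I handed the job in at about 31 s: the thick box stands upright and square against the row in the lower left drawer, which is out to its stop (within about 0.5 mm), and the stapler, stamp, thin box and upper drawers re-measured unmoved.

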